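Set the souvenir shop's tasting cups and stirring sticks to drain

ROBOT

A 6-joint arm with a two-finger parallel gripper is mounted at the origin on the work surface. World frame = base frame: x ahead of the robot, y to its left, z up, the work surface at z = 0. Lengths are in m, angles in rad, forces in N, time in s.
With the tool pointing down it reaches from about 0.35 to 0.875 m from the base axis. Payload 4.2 kg.
Tool frame: the origin (TCP) lies at the very end of the fingers, on their centre line; the grasp point (between the pads) lies 19 mm behind it; z points along the fingers, y is the direction in which the jaws open and shut (so a half turn about z gives the same grasp; the last joint's range is limited). The gripper opens to 85 mm and grips with 20 to 120 N. Pads are 22 mm wide; open, the fingers measure 114 mm over their backs; the gripper's body (76 mm by 85 mm) begins 54 mm behind the grasp point. The pads swing forward as they close: fully open they stand 13 mm farther back than shut.
Start: joints at [-1.03, 0.385, 0.008, 0, -1.194, -0.259], TCP at [0.174, -0.6, 0.231] pointing down, gripper open.
Joint ranges: [-3.14, 3.14], [-1.21, 2.06], [-1.07, 1.41], [-3.16, 2.05], [-2.99, -0.16], [-3.1, 3.1]. Speed limits (rad/s): [2.79, 2.79, 3.14, 3.14, 3.14, 3.14].

INTERFACE

Orientations are given as a unit quaternion [w, x, y, z].
In Python, from cell import ctrl, eyes, nets gives the robot as it stands.
- The arm moves only by the tool play_rows, never from a script. Its argument "commands" is one flat list of numbers, 7 for each row, row after row: the shift along the tool's x, y, z in mm, then the turn, a rotation vector about the tool's x, y, z in degrees, then the finger opening in mm, from 0 to 85.4. A call has 1 to 10 rows; each row shifts and turns the commanded pose from where the row before left it, along the tool's axes as they then stand; what a row does not reach is not made up. A row lasts 1/10 s, in which the tool goes at most 50 mm and 8.59 degrees, less where a joint would pass 70% of its speed; a pose out of reach is approached as far as the arm can. A call with a gripper value outside its range is refused whole. The fingers move at their own pace and stop on an object; "force" is the grip in N (left out, the last holds). Time passes only in rows, so rows that do not move let the fingers close. It gives the time, the measured TCP pose, the force and the opening at its end, in the units of the state.
- ctrl.sense(): the state, without advancing time (a new reading comes with each control period).
- eyes.camera(name): name is "side" or "top" or "wrist"; returns (picture, depth): 480x640x3 uint8, red, green, blue; 480x640 float32, m along the optical axis (not along the pixel's ray), 0 where there is no reading.
- eyes.camera_info(name): a dict with "K" (3x3 intrinsics, pixels), "extrinsics" (4x4, takes a point from camera to world coordinates); the wrist camera has in their place "T_tool_cam" (4x4, takes a point from camera to tool coordinates, whose origin is the TCP and whose axes are the flange's). Camera axes: x right, y down, z forward; pixel columns grow to the right and rows downward; lengths in m; the calibration is good to about 2 mm. A picture is of the moment at which its call begins: read the wrist's pose just before it. camera_info takes no time and is no camera call.
- ctrl.job_done(): hands the job in, once; it reports no verdict.
Trained networks look in the newest picture that a camera, given by its name, has taken for a name from the list of things; names that differ only in an ending like _2 or _b are one class to them, and where a whole thing is asked for, a point or a joint stands for the part that bears it (a point fixed in the world has none). Each returns a list of dicts, best first, with "confidence" (0 to 1); they miss things now and then, are a little off and sometimes report something else, mostly with a low value. They report only what shows in the picture. A call takes as long as a camera call. They do not tell look-alikes from the thing itself.
- nets.cut_out(label, camera): "mask" (480x640 bool, what is visible of it).
- nets.landmark_of(label, camera): "point" ([x, y, z] in m, in the coordinates of the camera as it stood for that picture, good to about 4 mm: a listed point, or the origin of a listed thing).
The state is a dict: "t": time; "qpos": joint angles; "qvel": joint speeds; "joint_efforts": joint torques, N m; "position": TCP position; "ee_rot": TCP orientation; "wrist_force": force on the tool from outside, world axes, zero at the start; "wrist_torque": the same for the moment, N m; "gripper_width": finger opening in m.
Only numpy, scipy, OpenCV 4.12 (cv2) and the standard library are available. Lean on these libraries where they do the work, as an engineer would, in place of code of your own. Each camera call takes 0.05 s, during which the arm holds its last target. There are 200 camera calls.

TASK

The tasting cups and wooden stirring sticks have just been washed. First lower the stick holder over the two locating pins of its base board until its plate rests flush; then hang every cup mouth-down on a leaning peg of its own on the draining stand, slid fully home so that it drains, and drop every stick end-down into one of the holder's wells, each down to the floor of its own well. Leave the jar, the can and the starfish where they are.

Things in the scene. Friction and masses are not known exactly. Their poses are not given: they have to be found in the camera images.
- stand: Fixed wooden draining stand: deck 150 x 290 x 20 mm (x, y, z) with three round wooden pegs 100 mm apart along y. Origin: centre of the deck's underside, z up. Pegs: 28 mm thick, 136 mm long, hemispherical tip, leaning 35 deg from vertical to the stand's -x (roughly to the robot): axis up along (-0.574, 0, 0.819) in its frame. Position and yaw vary.
- peg0_tip (a point): Extreme point of the rounded tip of the peg at y = -100 mm on the stand, on the peg's axis, about 141 mm above the counter; axes as the stand's.
- peg1_tip (a point): Extreme point of the rounded tip of the peg at y = +0 mm on the stand, on the peg's axis, about 141 mm above the counter; axes as the stand's.
- peg2_tip (a point): Extreme point of the rounded tip of the peg at y = +100 mm on the stand, on the peg's axis, about 141 mm above the counter; axes as the stand's.
- pinbase: Fixed dark wooden base board 90 x 220 x 20 mm (x, y, z), origin at the centre of its underside, z up, with two upright steel pins 10 mm in diameter, 24 mm tall above the board's top (the last 7 mm taper to 5 mm), at y = +85 and -85 mm, x = 0. Position and yaw vary.
- deck (a point): Centre of the top face of the base board, midway between the pins; axes as the board's.
- holder: Loose wooden stick holder, 0.35 kg: plate 66 x 200 x 10 mm (x, y, z) with 14 mm square through holes at y = +85 and -85 mm (x = 0), and on it a block 34 mm wide (x; grip it across this), 140 mm long (y), its top 75 mm above the plate's underside, with three square wells. Origin: centre of the plate's underside, z up. Starts flat on the counter; fits the pins either way round.
- well0 (a point): Centre of the floor of the well at y = -50 mm in the holder, 10 mm above the plate's underside; the well is 24 x 24 mm inside and 65 mm deep; axes as the holder's.
- well1 (a point): Centre of the floor of the well at y = +0 mm in the holder, 10 mm above the plate's underside; the well is 24 x 24 mm inside and 65 mm deep; axes as the holder's.
- well2 (a point): Centre of the floor of the well at y = +50 mm in the holder, 10 mm above the plate's underside; the well is 24 x 24 mm inside and 65 mm deep; axes as the holder's.
- rest: Fixed dark wooden sloping rest, 160 mm wide (y), about 95 mm tall, with three shallow grooves 48 mm apart for the sticks. Its slope leans 35 deg from vertical to the rest's +x (roughly away from the robot). Origin at counter level below the sticks' feet, z up. Only the lowest 90 mm of a stick lie on the slope; above that it stands clear.
- stick0: Loose square stirring stick of pale wood, 16 x 16 x 160 mm, 35 g. Origin: centre of its foot end; z runs along the stick from foot to top. It starts leaning on the rest 35 deg from vertical, foot nearer the robot. May be absent.
- stick1: Loose square stirring stick of pale wood, 16 x 16 x 160 mm, 35 g. Origin: centre of its foot end; z runs along the stick from foot to top. It starts leaning on the rest 35 deg from vertical, foot nearer the robot. May be absent.
- stick2: Loose square stirring stick of pale wood, 16 x 16 x 160 mm, 35 g. Origin: centre of its foot end; z runs along the stick from foot to top. It starts leaning on the rest 35 deg from vertical, foot nearer the robot. May be absent.
- cup0: Loose plain white ceramic cup without handle, flaring evenly from 58 mm outer diameter at its closed bottom to 84 mm at its mouth, 70 mm tall, wall 4 mm, bottom 5 mm thick, about 0.16 kg. It starts standing mouth-down on the counter. Origin: centre of its mouth (rim plane); z runs from the mouth to its closed bottom, so z up means mouth-down. May be absent.
- cup1: Loose plain white ceramic cup without handle, flaring evenly from 58 mm outer diameter at its closed bottom to 84 mm at its mouth, 70 mm tall, wall 4 mm, bottom 5 mm thick, about 0.16 kg. It starts standing mouth-down on the counter. Origin: centre of its mouth (rim plane); z runs from the mouth to its closed bottom, so z up means mouth-down. May be absent.
- cup2: Loose plain white ceramic cup without handle, flaring evenly from 58 mm outer diameter at its closed bottom to 84 mm at its mouth, 70 mm tall, wall 4 mm, bottom 5 mm thick, about 0.16 kg. It starts standing mouth-down on the counter. Origin: centre of its mouth (rim plane); z runs from the mouth to its closed bottom, so z up means mouth-down. May be absent.
- cup0_floor (a point): Centre of the inner floor of cup0, 65 mm from its mouth along its z.
- cup1_floor (a point): Centre of the inner floor of cup1, 65 mm from its mouth along its z.
- cup2_floor (a point): Centre of the inner floor of cup2, 65 mm from its mouth along its z.
- jar: Bystander: amber glass jar with a steel cap, 72 mm across, 100 mm tall. Origin: centre of its underside.
- tin: Bystander: aluminium can, 70 mm across, 110 mm tall. Origin: centre of its underside.
- starfish: Bystander: plaster starfish about 110 mm across, 16 mm thick. Origin: centre of its underside.
Not all that is in view belongs to the job. What is shaped like the stick1 but blue is not meant.

How it is judged:
On the way:
1. the holder's plate lies flush on its base board, over both pins (horizontal distance between holder and deck below 0.005 m and z of holder in the frame of deck below 0.003 m and angle between the y axis of holder and the y axis of pinbase, either way round below 0.08 rad and angle between holder's own z axis and vertical below 0.04 rad), for 0.3 s.
At the end, for the whole second after the job is handed in: Holder flush on its base over both pins (3 mm, centred to 5 mm); every cup hangs mouth-down on a peg, its inner floor within 8 mm of the peg tip; every stick stands in a well, foot within 6 mm of its floor, under 0.25 rad from upright; all released and at rest (all of step 1 and linear speed of each of holder, cup0, cup1, cup2, stick0, stick1, stick2 below 0.02 m/s and ((distance between cup0_floor and peg0_tip below 0.027 m and z of peg0_tip in the frame of cup0 above 0.057 m and angle between cup0's own z axis and vertical below 0.85 rad) or (distance between cup0_floor and peg1_tip below 0.027 m and z of peg1_tip in the frame of cup0 above 0.057 m and angle between cup0's own z axis and vertical below 0.85 rad) or (distance between cup0_floor and peg2_tip below 0.027 m and z of peg2_tip in the frame of cup0 above 0.057 m and angle between cup0's own z axis and vertical below 0.85 rad)) and ((distance between cup1_floor and peg0_tip below 0.027 m and z of peg0_tip in the frame of cup1 above 0.057 m and angle between cup1's own z axis and vertical below 0.85 rad) or (distance between cup1_floor and peg1_tip below 0.027 m and z of peg1_tip in the frame of cup1 above 0.057 m and angle between cup1's own z axis and vertical below 0.85 rad) or (distance between cup1_floor and peg2_tip below 0.027 m and z of peg2_tip in the frame of cup1 above 0.057 m and angle between cup1's own z axis and vertical below 0.85 rad)) and ((distance between cup2_floor and peg0_tip below 0.027 m and z of peg0_tip in the frame of cup2 above 0.057 m and angle between cup2's own z axis and vertical below 0.85 rad) or (distance between cup2_floor and peg1_tip below 0.027 m and z of peg1_tip in the frame of cup2 above 0.057 m and angle between cup2's own z axis and vertical below 0.85 rad) or (distance between cup2_floor and peg2_tip below 0.027 m and z of peg2_tip in the frame of cup2 above 0.057 m and angle between cup2's own z axis and vertical below 0.85 rad)) and ((horizontal distance between stick0 and well0 below 0.01 m and z of stick0 in the frame of well0 between -0.006 and 0.006 m) or (horizontal distance between stick0 and well1 below 0.01 m and z of stick0 in the frame of well1 between -0.006 and 0.006 m) or (horizontal distance between stick0 and well2 below 0.01 m and z of stick0 in the frame of well2 between -0.006 and 0.006 m)) and angle between each of stick0, stick1, stick2's own z axis and vertical below 0.25 rad and ((horizontal distance between stick1 and well0 below 0.01 m and z of stick1 in the frame of well0 between -0.006 and 0.006 m) or (horizontal distance between stick1 and well1 below 0.01 m and z of stick1 in the frame of well1 between -0.006 and 0.006 m) or (horizontal distance between stick1 and well2 below 0.01 m and z of stick1 in the frame of well2 between -0.006 and 0.006 m)) and ((horizontal distance between stick2 and well0 below 0.01 m and z of stick2 in the frame of well0 between -0.006 and 0.006 m) or (horizontal distance between stick2 and well1 below 0.01 m and z of stick2 in the frame of well1 between -0.006 and 0.006 m) or (horizontal distance between stick2 and well2 below 0.01 m and z of stick2 in the frame of well2 between -0.006 and 0.006 m))); the robot touches nothing.
It fails at once if a cup is hung or a stick is put in a well before the holder is on its pins ((horizontal distance between holder and deck above 0.015 m or z of holder in the frame of deck above 0.012 m) and (((distance between cup0_floor and peg0_tip below 0.027 m and z of peg0_tip in the frame of cup0 above 0.057 m and angle between cup0's own z axis and vertical below 0.85 rad) or (distance between cup0_floor and peg1_tip below 0.027 m and z of peg1_tip in the frame of cup0 above 0.057 m and angle between cup0's own z axis and vertical below 0.85 rad) or (distance between cup0_floor and peg2_tip below 0.027 m and z of peg2_tip in the frame of cup0 above 0.057 m and angle between cup0's own z axis and vertical below 0.85 rad)) or ((distance between cup1_floor and peg0_tip below 0.027 m and z of peg0_tip in the frame of cup1 above 0.057 m and angle between cup1's own z axis and vertical below 0.85 rad) or (distance between cup1_floor and peg1_tip below 0.027 m and z of peg1_tip in the frame of cup1 above 0.057 m and angle between cup1's own z axis and vertical below 0.85 rad) or (distance between cup1_floor and peg2_tip below 0.027 m and z of peg2_tip in the frame of cup1 above 0.057 m and angle between cup1's own z axis and vertical below 0.85 rad)) or ((distance between cup2_floor and peg0_tip below 0.027 m and z of peg0_tip in the frame of cup2 above 0.057 m and angle between cup2's own z axis and vertical below 0.85 rad) or (distance between cup2_floor and peg1_tip below 0.027 m and z of peg1_tip in the frame of cup2 above 0.057 m and angle between cup2's own z axis and vertical below 0.85 rad) or (distance between cup2_floor and peg2_tip below 0.027 m and z of peg2_tip in the frame of cup2 above 0.057 m and angle between cup2's own z axis and vertical below 0.85 rad)) or (((horizontal distance between stick0 and well0 below 0.01 m and z of stick0 in the frame of well0 between -0.006 and 0.006 m) or (horizontal distance between stick0 and well1 below 0.01 m and z of stick0 in the frame of well1 between -0.006 and 0.006 m) or (horizontal distance between stick0 and well2 below 0.01 m and z of stick0 in the frame of well2 between -0.006 and 0.006 m)) and angle between stick0's own z axis and vertical below 0.25 rad) or (((horizontal distance between stick1 and well0 below 0.01 m and z of stick1 in the frame of well0 between -0.006 and 0.006 m) or (horizontal distance between stick1 and well1 below 0.01 m and z of stick1 in the frame of well1 between -0.006 and 0.006 m) or (horizontal distance between stick1 and well2 below 0.01 m and z of stick1 in the frame of well2 between -0.006 and 0.006 m)) and angle between stick1's own z axis and vertical below 0.25 rad) or (((horizontal distance between stick2 and well0 below 0.01 m and z of stick2 in the frame of well0 between -0.006 and 0.006 m) or (horizontal distance between stick2 and well1 below 0.01 m and z of stick2 in the frame of well1 between -0.006 and 0.006 m) or (horizontal distance between stick2 and well2 below 0.01 m and z of stick2 in the frame of well2 between -0.006 and 0.006 m)) and angle between stick2's own z axis and vertical below 0.25 rad))).
It fails at once if a bystander (jar, can, starfish) is pushed more than 30 mm (distance of any of jar, tin, starfish from where it was at the start of the episode above 0.03 m).
Of cup0, cup1, cup2 only 2 to 3 are there at a start; the rules pass over those that are not, and their reading is None.
Of stick0, stick1, stick2 only 2 to 3 are there at a start; the rules pass over those that are not, and their reading is None.
At some moment in a run one of cup0, cup1, cup2 may be knocked a few centimetres aside while the robot is not near it.
It also fails if it takes over 210 s, if anything falls off the work surface, if the arm or the gripper's body presses on something with over 40 N, if the wrist force passes 120 N, or if a joint passes its speed limit or range.

## Working session

There is one attempt and no reset: what is moved stays moved. The work goes in short steps, Python scripts to look and compute and a tool call to move; the robot and the scene stay as the last step left them, time stands still between calls to the robot, and variables do not carry over. Pictures are saved under pics/ and viewed, about 12 in all and at most 16, crops included, and the job is handed in when it is done.

Besides the shell and the picture viewer there is one more tool, called after "Emit:" as name(argument=value, ...) on one line, values as JSON. play_rows: Moves the arm, as the interface text tells. Its arguments: {"type":"object","properties":{"commands":{"type":"array","items":{"type":"number"}},"force":{"type":"number"}},"required":["commands"]}

```bash
ls; mkdir -p pics
python3 - <<'E'
from cell import ctrl, eyes, nets
import cv2,numpy as np
s=ctrl.sense(); print(s)
for n in ("top","side"):
    p,d=eyes.camera(n); cv2.imwrite(f"pics/{n}0.png",p[:,:,::-1]); np.savez(f"{n}0.npz",p=p,d=d)
    i=eyes.camera_info(n); print(n,i["K"].tolist(),np.round(i["extrinsics"],3).tolist())
print(eyes.camera_info("wrist"))
E
```

```text
pics
{'t': 0.0, 'qpos': array([-1.03038817e+00,  3.85590167e-01,  6.60614927e-03, -5.09321387e-04,
       -1.19400651e+00, -2.58633893e-01]), 'qvel': array([-5.12788035e-05, -1.89338551e-04,  1.46321406e-04, -9.94772889e-04,
       -8.77468943e-04, -1.14278019e-03]), 'joint_efforts': array([-2.46956319e-03, -3.92290199e+01,  1.88402009e+01,  4.18615401e+00,
       -4.54726804e-03, -3.53360520e-06]), 'position': array([ 0.17366133, -0.59977015,  0.23019207]), 'ee_rot': array([-2.08694325e-04, -1.40328396e-01,  9.90104379e-01,  1.10277062e-03]), 'wrist_force': array([ 0.85001419, -0.22435243, -0.06009563]), 'wrist_torque': array([-0.03430028, -0.01404178,  0.00954727]), 'gripper_width': 0.08530852721653127}
top [[449.59570441439905, 0.0, 318.3173985668549], [0.0, 449.59570441439905, 235.29081688811752], [0.0, 0.0, 1.0]] [[0.026, -0.986, 0.167, 0.279], [-1.0, -0.027, -0.002, 0.061], [0.006, -0.167, -0.986, 1.383], [0.0, 0.0, 0.0, 1.0]]
side [[488.6337074985765, 0.0, 320.2434165060527], [0.0, 488.6337074985765, 236.59707052308983], [0.0, 0.0, 1.0]] [[-0.905, -0.263, 0.334, 0.059], [-0.425, 0.564, -0.708, 0.971], [-0.002, -0.783, -0.622, 0.884], [0.0, 0.0, 0.0, 1.0]]
{'K': array([[372.65865977,   0.        , 322.80807848],
       [  0.        , 372.65865977, 239.79896516],
       [  0.        ,   0.        ,   1.        ]]), 'T_tool_cam': array([[-1.85055410e-03, -9.65818109e-01, -2.59214113e-01,
         6.63891292e-02],
       [ 9.99998284e-01, -1.76437708e-03, -5.65106511e-04,
         8.40338571e-05],
       [ 8.84386613e-05, -2.59214714e-01,  9.65819716e-01,
        -1.43111537e-01],
       [ 0.00000000e+00,  0.00000000e+00,  0.00000000e+00,
         1.00000000e+00]])}
```

View pics/top0.png

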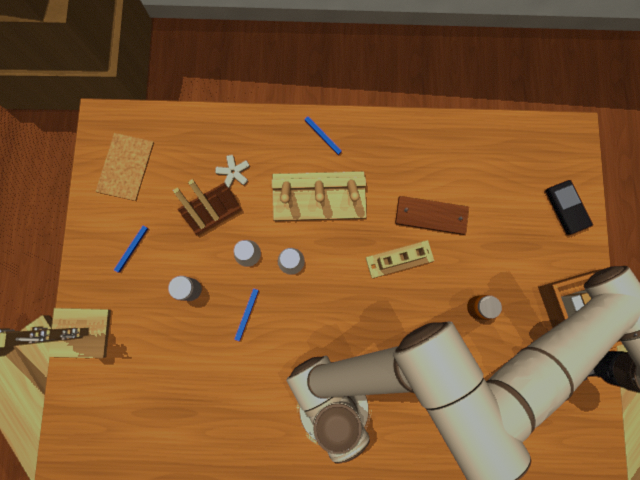

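View pics/side0.png

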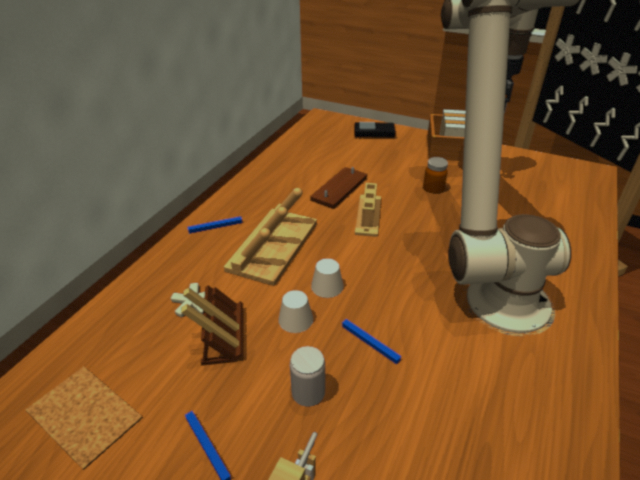

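```bash
cat > h.py <<'E'
from cell import ctrl, eyes, nets
import cv2,numpy as np
from scipy.spatial.transform import Rotation as R
def rot(q): return R.from_quat([q[1],q[2],q[3],q[0]]).as_matrix()
def pose():
    s=ctrl.sense(); T=np.eye(4); T[:3,:3]=rot(s['ee_rot']); T[:3,3]=s['position']; return T
def ext(n):
    i=eyes.camera_info(n)
    return i["K"], (i["extrinsics"] if n!="wrist" else pose()@i["T_tool_cam"])
def look(n,fn=None):
    K,E=ext(n); p,d=eyes.camera(n)
    if fn: cv2.imwrite("pics/"+fn,p[:,:,::-1])
    return p,d,K,E
def cloud(d,K,E):
    v,u=np.mgrid[:480,:640]; P=np.stack([(u-K[0,2])/K[0,0]*d,(v-K[1,2])/K[1,1]*d,d],-1)
    return P@E[:3,:3].T+E[:3,3]
def lm(label,n,E):
    return [(np.round((E@np.r_[r['point'],1])[:3],4).tolist(),round(r['confidence'],2)) for r in nets.landmark_of(label,n)]
E
python3 - <<'E'
from h import *
for n in ("top","side"):
    p,d,K,E=look(n)
    for l in ["stand","peg0_tip","peg1_tip","peg2_tip","pinbase","deck","holder","well0","well2","rest","stick0","cup0","jar","tin","starfish"]:
        print(n,l,lm(l,n,E))
E
```

```text
top stand [([0.6384, 0.0614, -0.0016], 0.74)]
top peg0_tip [([0.6022, -0.041, 0.1406], 0.92), ([0.5551, 0.3734, -0.0003], 0.36)]
top peg1_tip []
top peg2_tip [([0.5914, 0.1596, 0.1407], 0.7), ([0.433, -0.1439, 0.01], 0.43)]
top pinbase [([0.5851, -0.2945, -0.0026], 0.97)]
top deck [([0.5889, -0.2926, 0.0161], 0.95)]
top holder [([0.4493, -0.1946, 0.0013], 0.79)]
top well0 [([0.4476, -0.1936, 0.0118], 0.9), ([0.4319, -0.1438, 0.0111], 0.62)]
top well2 [([0.4476, -0.1936, 0.0118], 0.9), ([0.4319, -0.1438, 0.0111], 0.62)]
top rest [([0.557, 0.3753, -0.0002], 0.82)]
top stick0 [([0.1926, 0.2956, 0.0099], 0.87), ([0.5264, 0.5976, 0.0109], 0.76), ([0.5314, 0.4192, 0.0217], 0.69), ([0.7811, -0.0027, 0.0065], 0.64), ([0.5551, 0.3751, 0.0213], 0.63)]
top cup0 [([0.4321, 0.1459, 0.0031], 0.96), ([0.4495, 0.2787, 0.0005], 0.71), ([0.7086, 0.3355, 0.0039], 0.15)]
top jar [([0.3077, -0.4291, -0.0015], 0.76)]
top tin [([0.3337, 0.444, 0.0045], 0.59)]
top starfish [([0.7102, 0.3362, 0.003], 0.87)]
side stand [([0.6379, 0.0595, -0.0055], 0.94)]
side peg0_tip [([0.6058, -0.041, 0.141], 0.75), ([0.304
[... 453 characters left out ...]
([0.4635, -0.2402, 0.0048], 0.68), ([0.4465, -0.1984, 0.0094], 0.66), ([0.4333, -0.1432, 0.0094], 0.61)]
side well2 [([0.4635, -0.2402, 0.0048], 0.68), ([0.4465, -0.1984, 0.0094], 0.66), ([0.4333, -0.1432, 0.0094], 0.61)]
side rest [([0.5534, 0.3768, 0.0009], 0.72)]
side stick0 [([0.5585, 0.3726, 0.0154], 0.93), ([0.781, 0.001, 0.0033], 0.82), ([0.5255, 0.6006, 0.0006], 0.7), ([0.5333, 0.4145, 0.018], 0.65), ([0.1864, 0.2902, 0.0067], 0.65)]
side cup0 [([0.4506, 0.2778, -0.0057], 0.89), ([0.4349, 0.1358, -0.0023], 0.56)]
side jar [([0.3018, -0.4335, -0.0007], 0.64)]
side tin [([0.3372, 0.4462, -0.0019], 0.77)]
side starfish [([0.7141, 0.335, 0.0008], 0.68), ([0.4614, -0.2429, 0.0051], 0.61)]
```

Two cups are visible, at top-view pixels (245,253) and (290,261). Two pale sticks lean on the rest at (185,203) and (204,200). The three blue bars at (322,135), (132,249) and (247,315) are look-alikes and stay put. The holder is at (400,258), the base board at (432,215) and the stand at (320,195).

```bash
cat >> h.py <<'E'
from scipy.linalg import logm,expm
def frame(p,theta_deg,tilt=None):
    """tool down, jaw axis y at world angle theta"""
    t=np.radians(theta_deg); y=np.array([np.cos(t),np.sin(t),0]); z=np.array([0,0,-1.])
    T=np.eye(4); T[:3,:3]=np.c_[np.cross(y,z),y,z]; T[:3,3]=p; return T
def frame2(p,z,y):
    z=np.array(z,float)/np.linalg.norm(z); y=np.array(y,float); y-=z*(y@z); y/=np.linalg.norm(y)
    T=np.eye(4); T[:3,:3]=np.c_[np.cross(y,z),y,z]; T[:3,3]=p; return T
def plan(A,B,grip,vmax=35,wmax=6.5,dz=1):
    """N equal rows (screw) from A to B"""
    T=np.linalg.inv(A)@B; L=np.real(logm(T))
    a=np.degrees(np.linalg.norm(R.from_matrix(T[:3,:3]).as_rotvec())); l=max(np.linalg.norm(T[:3,3]),np.linalg.norm(L[:3,3]))*1000
    n=max(1,int(np.ceil(max(a/wmax,l/vmax)))); D=expm(L/n)
    row=np.r_[D[:3,3]*1000,np.degrees(R.from_matrix(D[:3,:3]).as_rotvec())]
    print(f"{n} rows of",np.round(row,2).tolist()+[grip],"z mid",np.round((A@expm(L*.5))[:3,3],3)); return n,row
E
python3 - <<'E'
from h import *
A=pose(); B=frame([0.49,-0.21,0.30],197); 
M=A.copy(); M[2,3]=.3
plan(A,B,85)
z=np.load("top0.npz"); K,E=ext("top"); C=cloud(z['d'],K,E)
def rect(m,n): 
    q=C[m][:,:2]; r=cv2.minAreaRect((q*1000).astype(np.float32)); print(n,r,m.sum())
X,Y,Z=C[...,0],C[...,1],C[...,2]
rect((abs(X-.587)<.09)&(abs(Y+.293)<.15)&(Z>.013)&(Z<.03),"board")
rect((abs(X-.447)<.08)&(abs(Y+.194)<.12)&(Z>.066)&(Z<.085),"block")
rect((abs(X-.64)<.12)&(abs(Y-.06)<.18)&(Z>.012)&(Z<.03),"stand")
E
```

```text
17 rows of [-32.56, -4.53, -4.04, 0.0, 0.0, -5.34, 85] z mid [ 0.414 -0.471  0.266]
board ((562.8453369140625, -290.4283447265625), (221.53160095214844, 133.85963439941406), 82.73503875732422) 1992
block ((444.79180908203125, -192.74124145507812), (34.15894317626953, 140.9891357421875), 16.92620849609375) 388
stand ((648.2353515625, 60.23760223388672), (175.32785034179688, 289.49169921875), 2.874316930770874) 2999
```

Emit:
play_rows(commands=[-32.5,-4.5,-4,0,0,-5.35,85,-32.5,-4.5,-4,0,0,-5.35,85,-32.5,-4.5,-4,0,0,-5.35,85,-32.5,-4.5,-4,0,0,-5.35,85,-32.5,-4.5,-4,0,0,-5.35,85,-32.5,-4.5,-4,0,0,-5.35,85,-32.5,-4.5,-4,0,0,-5.35,85,-32.5,-4.5,-4,0,0,-5.35,85,-32.5,-4.5,-4,0,0,-5.35,85])

```text
t: 2.6
position: [0.4241, -0.4575, 0.2672]
ee_rot: [-0.0, -0.534, 0.846, 0.0]
wrist_force: [1.0, -0.8, -0.2]
gripper_width: 0.0849
```

Emit:
play_rows(commands=[-32.5,-4.5,-4,0,0,-5.35,85,-32.5,-4.5,-4,0,0,-5.35,85,-32.5,-4.5,-4,0,0,-5.35,85,-32.5,-4.5,-4,0,0,-5.35,85,-32.5,-4.5,-4,0,0,-5.35,85,-32.5,-4.5,-4,0,0,-5.35,85,-32.5,-4.5,-4,0,0,-5.35,85,-32.5,-4.5,-4,0,0,-5.35,85,0,0,0,0,0,0,85,0,0,0,0,0,0,85])

```text
t: 3.6
position: [0.4889, -0.2099, 0.2998]
ee_rot: [-0.0, 0.805, -0.594, 0.0]
wrist_force: [1.1, 0.5, -0.3]
gripper_width: 0.0848
```

Run:
```python
from h import *
print(np.round(pose(),3).tolist(), np.round(ctrl.sense()['qpos'],2))
p,d,K,E=look("wrist","w1.png"); np.savez("w1.npz",p=p,d=d,K=K,E=E)
for l in ["deck","holder","well0"]: print(l,lm(l,"wrist",E))
C=cloud(d,K,E); X,Y,Z=C[...,0],C[...,1],C[...,2]
def rect(m,n):
    m=cv2.morphologyEx(m.astype(np.uint8),cv2.MORPH_OPEN,np.ones((5,5)))>0
    q=C[m][:,:2]; print(n,cv2.minAreaRect((q*1000).astype(np.float32)) if len(q) else 0,m.sum(),np.median(C[m][:,2]))
rect((abs(X-.587)<.08)&(abs(Y+.293)<.13)&(Z>.013)&(Z<.03),"board")
rect((abs(X-.447)<.08)&(abs(Y+.194)<.12)&(Z>.066)&(Z<.085),"block")
for s in (-1,1):
    c=np.array([.587,-.293])+s*.085*np.array([.127,.992])
    m=(np.hypot(X-c[0],Y-c[1])<.03)&(Z>.035)&(Z<.055); print("pin",C[m].mean(0) if m.any() else None,m.sum())
```

```text
[[0.295, -0.955, 0.001, 0.489], [-0.955, -0.295, -0.0, -0.21], [0.0, -0.001, -1.0, 0.3], [0.0, 0.0, 0.0, 1.0]] [-0.1   0.18 -0.1   0.   -1.28  0.4 ]
deck [([0.5854, -0.2945, 0.0043], 0.73)]
holder []
well0 [([0.4314, -0.1481, 0.0101], 0.85), ([0.4439, -0.1944, 0.0018], 0.74), ([0.4606, -0.2412, 0.0089], 0.67), ([0.5864, -0.2942, 0.0245], 0.21)]
board ((584.8600463867188, -295.3089599609375), (220.4862823486328, 90.29999542236328), 82.2551498413086) 17206 0.020287376437460203
block ((445.1648254394531, -194.829833984375), (34.3665657043457, 139.6310272216797), 16.879411697387695) 3135 0.07531455789776259
pin [ 0.57256097 -0.377784    0.04025742] 76
pin [ 0.59484366 -0.21211277  0.04009522] 48
```

View pics/w1.png

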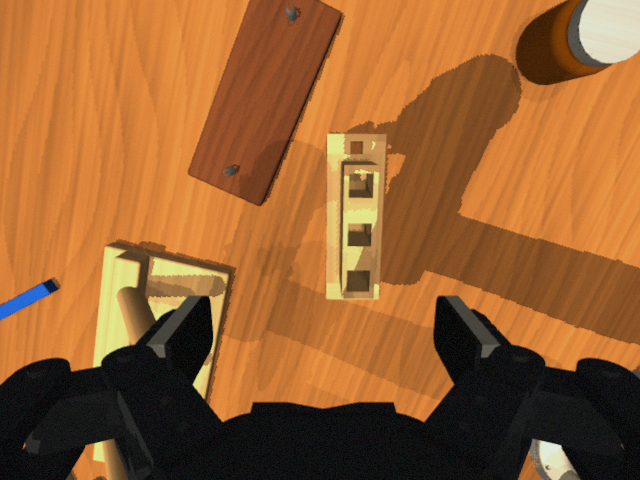

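Run:
```python
from h import *
A=pose(); B=frame([0.4452,-.1948,.12],196.9); plan(A,B,70); C=frame([0.4452,-.1948,.036],196.9); plan(B,C,60,25)
```

```text
6 rows of [-4.73, 6.13, 29.83, 0.01, 0.0, 0.02, 70] z mid [ 0.467 -0.203  0.209]
4 rows of [0.0, 0.0, 21.0, 0.0, 0.0, 0.0, 60] z mid [ 0.445 -0.195  0.078]
```

Emit:
play_rows(commands=[-4.7,6.1,29.8,0,0,0,70,-4.7,6.1,29.8,0,0,0,70,-4.7,6.1,29.8,0,0,0,70,-4.7,6.1,29.8,0,0,0,70,-4.7,6.1,29.8,0,0,0,70,-4.7,6.1,29.8,0,0,0,70,0,0,21,0,0,0,65,0,0,21,0,0,0,65,0,0,21,0,0,0,65,0,0,21,0,0,0,65])

```text
t: 4.8
position: [0.4456, -0.1951, 0.0355]
ee_rot: [0.0, 0.804, -0.595, 0.0]
wrist_force: [1.5, 0.4, 0.3]
gripper_width: 0.0651
```

Emit:
play_rows(commands=[0,0,0,0,0,0,65,0,0,0,0,0,0,28,0,0,0,0,0,0,28,0,0,0,0,0,0,20,0,0,0,0,0,0,20,0,0,0,0,0,0,20,0,0,0,0,0,0,20], force=60)

```text
t: 5.5
position: [0.4463, -0.1946, 0.0376]
ee_rot: [-0.0, 0.804, -0.594, 0.001]
wrist_force: [-2.0, -1.0, 6.1]
gripper_width: 0.0333
```

Run:
```python
from h import *
print(ctrl.sense()['gripper_width'],pose()[:3,3])
A=pose(); B=A.copy(); B[2,3]+=.09; plan(A,B,20,25)
H=frame([0.4452,-.1948,0],196.9); rel=np.linalg.inv(H)@A
for z in (.11,.05,.023): 
    C=frame([.5845,-.2952,z-0.0],196.9-16.9-7.7)@rel; C[2,3]=A[2,3]+z; plan(B,C,20); B=C
```

```text
0.03331902382444676 [ 0.44625535 -0.19458803  0.03764038]
4 rows of [0.03, -0.04, -22.5, 0.0, -0.0, 0.0, 20] z mid [ 0.446 -0.195  0.083]
5 rows of [23.71, -25.28, -3.93, -0.01, 0.01, 4.92, 20] z mid [ 0.521 -0.238  0.138]
2 rows of [-0.04, 0.05, 30.0, 0.0, -0.0, -0.0, 20] z mid [ 0.586 -0.295  0.118]
1 rows of [-0.03, 0.05, 27.0, 0.0, -0.0, -0.0, 20] z mid [ 0.586 -0.295  0.074]
```

Emit:
play_rows(commands=[0,0,-22,0,0,0,20,0,0,-22,0,0,0,20,0,0,-22,0,0,0,20,0,0,-22,0,0,0,20,23.7,-25.3,-4,0,0,4.92,20,23.7,-25.3,-4,0,0,4.92,20,23.7,-25.3,-4,0,0,4.92,20,23.7,-25.3,-4,0,0,4.92,20,23.7,-25.3,-4,0,0,4.92,20,0,0,0,0,0,0,20])

```text
t: 6.5
position: [0.5873, -0.2973, 0.1428]
ee_rot: [0.0, -0.658, 0.753, -0.001]
wrist_force: [-0.2, 0.4, -4.2]
gripper_width: 0.0337
```

Emit:
play_rows(commands=[0,0,20,0,0,0,20,0,0,20,0,0,0,20,0,0,0,0,0,0,20,0,0,0,0,0,0,20])

```text
t: 6.9
position: [0.5842, -0.2946, 0.1037]
ee_rot: [-0.001, -0.66, 0.752, 0.001]
wrist_force: [0.1, -0.9, -3.1]
gripper_width: 0.0334
```

Run:
```python
from h import *
print(ctrl.sense()['gripper_width'],np.round(pose(),4).tolist(),ctrl.sense()['wrist_force'])
p,d,K,E=look("wrist","w2.png"); np.savez("w2.npz",p=p,d=d,K=K,E=E)
```

```text
0.033412612230806896 [[-0.13, -0.9915, -0.0024, 0.5842], [-0.9915, 0.13, 0.0006, -0.2946], [-0.0003, 0.0025, -1.0, 0.1037], [0.0, 0.0, 0.0, 1.0]] [ 0.05977299 -0.87432248 -3.1124865 ]
```

View pics/w2.png

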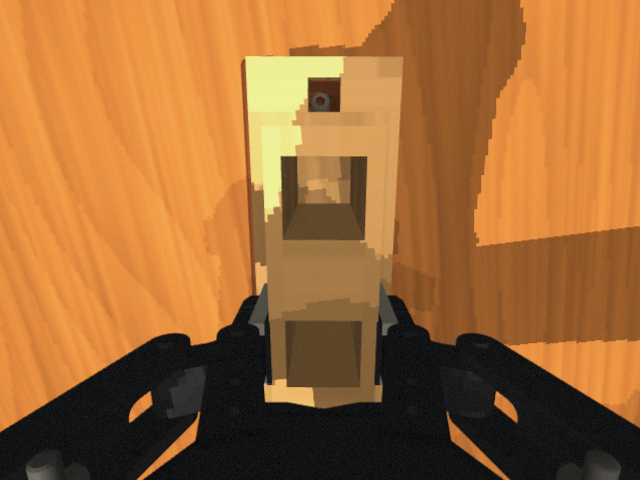

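Run:
```python
from h import *
z=np.load("w2.npz"); p,d,K,E=z['p'],z['d'],z['K'],z['E']; C=cloud(d,K,E)
T=pose(); 
print("plate z",np.median(C[65:75,300:345,2]), "left/right edge of hole depth z row 94:",np.round(C[94,300:350:3,2],3))
# hole outline: pixels in window with z below plate top-6mm
zp=np.median(C[65:75,300:345,2]); m=np.zeros((480,640),np.uint8); m[74:116,300:350]=(C[74:116,300:350,2]<zp-.006)
ys,xs=np.nonzero(m); print("hole px",xs.min(),xs.max(),ys.min(),ys.max())
def ray(u,v,zz):
    r=E[:3,:3]@np.array([(u-K[0,2])/K[0,0],(v-K[1,2])/K[1,1],1]); o=E[:3,3]; return o+r*(zz-o[2])/r[2]
a=C[...,2]; mm=np.zeros_like(m); mm[74:116,300:350]=(a[74:116,300:350]>.032)&(a[74:116,300:350]<.05); ys2,xs2=np.nonzero(mm); print("pin px",xs2.mean(),ys2.mean(),len(xs2), C[mm>0].mean(0))
hc=.5*(ray(xs.min()-.5,(ys.min()+ys.max())/2,zp)+ray(xs.max()+.5,(ys.min()+ys.max())/2,zp)); print("hole",hc, "top edge",ray(324,ys.min()-.5,zp),"bot",ray(324,ys.max()+.5,zp), "bottom face z-.01 edges",ray(324,ys.max()+.5,zp-.01))
# plate rectangle sides & end
print("plate end edge",ray(324,57,zp))
pm=(abs(a-zp)<.004); r=cv2.minAreaRect((C[pm][:,:2]*1000).astype(np.float32)); print("plate",r)
bm=(abs(a-zp-.065)<.006); r=cv2.minAreaRect((C[bm][:,:2]*1000).astype(np.float32)); print("block",r,bm.sum())
print(lm("deck","wrist",E))
cv2.imwrite("pics/w2c.png",cv2.resize(p[40:130,260:400,::-1],None,fx=5,fy=5,interpolation=cv2.INTER_NEAREST))
```

```text
plate z 0.07631638153562846 left/right edge of hole depth z row 94: [0.076 0.077 0.078 0.02  0.02  0.039 0.04  0.041 0.041 0.019 0.021 0.02
 0.02  0.069 0.076 0.077 0.077]
hole px 308 339 79 111
pin px 319.8820754716981 102.39622641509433 212 [ 0.57370169 -0.37858789  0.04049387]
hole [ 0.57205405 -0.37813557  0.07631638] top edge [ 0.57098257 -0.38461307  0.07631638] bot [ 0.5727212  -0.3714599   0.07631638] bottom face z-.01 edges [ 0.57256514 -0.37212995  0.06631638]
plate end edge [ 0.56988925 -0.39288429  0.07631638]
plate ((581.32666015625, -309.3446044921875), (170.2469024658203, 66.62382507324219), 82.25352478027344)
block ((586.3171997070312, -319.1819152832031), (72.56558227539062, 93.58992767333984), 10.690712928771973) 23059
[([0.5838, -0.2943, 0.0667], 0.17)]
```

View pics/w2c.png

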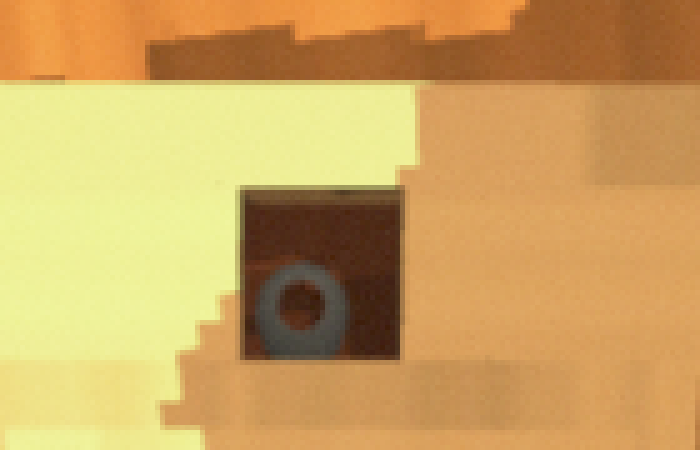

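The pin shows inside the hole at about (320,102), and the hole centre is at (324,95). That puts the holder about 1.6 mm off in world x, so I correct and lower it.

Emit:
play_rows(commands=[0,-1.6,8,0,0,0,20,0,0,8,0,0,0,20,0,0,6,0,0,0,20,0,0,4,0,0,0,20,0,0,4,0,0,0,20,0,0,4,0,0,0,20,0,0,0,0,0,0,20])

```text
t: 7.7
position: [0.5861, -0.2952, 0.0697]
ee_rot: [-0.0, -0.659, 0.752, 0.001]
wrist_force: [0.2, 0.2, -4.2]
gripper_width: 0.0337
```

Run:
```python
from h import *
print(np.round(pose(),4).tolist(),ctrl.sense()['wrist_force'],ctrl.sense()['wrist_torque'])
```

```text
[[-0.1308, -0.9914, -0.0013, 0.5861], [-0.9914, 0.1308, 0.0004, -0.2952], [-0.0003, 0.0014, -1.0, 0.0697], [0.0, 0.0, 0.0, 1.0]] [ 0.17625875  0.22754738 -4.23113191] [0.02632894 0.04175006 0.02393333]
```

Emit:
play_rows(commands=[0,0,4,0,0,0,20,0,0,4,0,0,0,20,0,0,3.2,0,0,0,20,0,0,0,0,0,0,20,0,0,0,0,0,0,20])

```text
t: 8.2
position: [0.5866, -0.2953, 0.0592]
ee_rot: [-0.0, -0.659, 0.752, 0.0]
wrist_force: [0.6, -0.3, -3.5]
gripper_width: 0.0332
```

Emit:
play_rows(commands=[0,0,0,0,0,0,45,0,0,0,0,0,0,60,0,0,0,0,0,0,60,0,0,-25,0,0,0,60,0,0,-35,0,0,0,60,0,0,-40,0,0,0,60,0,0,-40,0,0,0,60,0,0,-40,0,0,0,60,0,0,0,0,0,0,60])

```text
t: 9.1
position: [0.5896, -0.2969, 0.248]
ee_rot: [0.003, -0.66, 0.752, -0.007]
wrist_force: [0.4, 0.0, 0.6]
gripper_width: 0.0606
```

Run:
```python
from h import *
print(np.round(pose(),4).tolist(),ctrl.sense()['qpos'])
p,d,K,E=look("wrist","w3.png"); C=cloud(d,K,E); X,Y,Z=C[...,0],C[...,1],C[...,2]
def rect(m,n):
    m=cv2.morphologyEx(m.astype(np.uint8),cv2.MORPH_OPEN,np.ones((5,5)))>0
    q=C[m][:,:2]; print(n,cv2.minAreaRect((q*1000).astype(np.float32)) if len(q) else 0,m.sum(),np.percentile(C[m][:,2],[2,50,98]))
near=(abs(X-.585)<.09)&(abs(Y+.295)<.14)
rect(near&(Z>.013)&(Z<.0255),"board"); rect(near&(Z>.026)&(Z<.036),"plate"); rect(near&(Z>.085)&(Z<.105),"block")
for n in("top","side"):
    p,d,K,E=look(n,f"{n}1.png"); print(n,lm("cup0",n,E),lm("stick0",n,E),lm("holder",n,E))
```

```text
[[-0.1297, -0.9914, 0.0143, 0.5896], [-0.9915, 0.1297, -0.0062, -0.2969], [0.0043, -0.0149, -0.9999, 0.248], [0.0, 0.0, 0.0, 1.0]] [-0.22064075  0.42740254  0.11532622  0.00307005 -1.24345043  0.08960116]
board ((585.0134887695312, -295.1363220214844), (219.20143127441406, 90.22493743896484), 82.24579620361328) 5256 [0.01801471 0.02026555 0.02190702]
plate ((585.931884765625, -295.02203369140625), (199.60678100585938, 66.09117889404297), 82.21204376220703) 7198 [0.02886363 0.03041409 0.03203366]
block ((585.7510375976562, -294.87933349609375), (140.25762939453125, 33.829185485839844), 81.90689849853516) 4753 [0.08795673 0.09532185 0.09684171]
top [([0.4312, 0.1414, 0.002], 0.72), ([0.4535, 0.278, 0.0015], 0.69), ([0.4548, 0.2758, 0.0663], 0.49), ([0.5997, 0.0522, 0.1466], 0.23)] [([0.5288, 0.5965, 0.0116], 0.76), ([0.5329, 0.418, 0.0211], 0.65), ([0.1928, 0.295, 0.013], 0.64), ([0.7809, -0.0029, 0.006], 0.62), ([0.5575, 0.3734, 0.0195], 0.57)] []
side [([0.4346, 0.1375, -0.001], 0.89), ([0.452, 0.2794, -0.0051], 0.89)] [([0.5264, 0.5996, 0.0042], 0.83), ([0.5303, 0.4158, 0.021], 0.78), ([0.1897, 0.2888, 0.0066], 0.67), ([0.5584, 0.3727, 0.0153], 0.58)] [([0.5868, -0.2923, 0.0219], 0.92)]
```

View pics/w3.png

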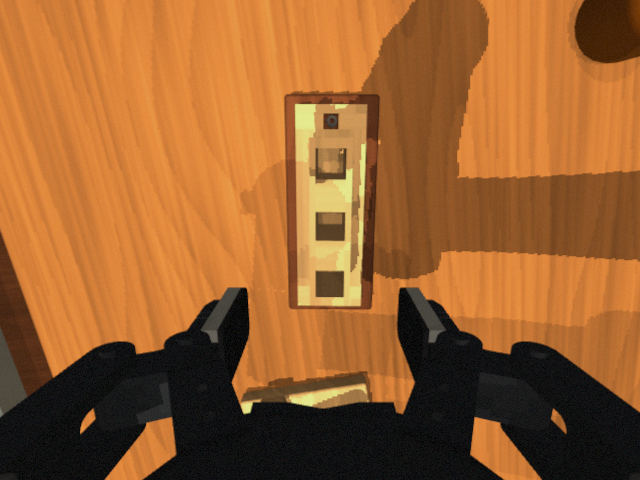

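The holder is flush: its plate top is at 30.4 mm and it is about 1 mm off centre. Next are the cups and the stand.

Run:
```python
from h import *
plan(pose(),frame([.45,.17,.32],93),85)
```

```text
16 rows of [-15.88, 28.77, -5.09, 0.01, -0.0, 4.97, 85] z mid [ 0.434 -0.087  0.279]
```

Emit:
play_rows(commands=[-16,28.8,-5,0,0,4.97,85,-16,28.8,-5,0,0,4.97,85,-16,28.8,-5,0,0,4.97,85,-16,28.8,-5,0,0,4.97,85,-16,28.8,-5,0,0,4.97,85,-16,28.8,-5,0,0,4.97,85,-16,28.8,-5,0,0,4.97,85,-16,28.8,-5,0,0,4.97,85])

```text
t: 10.35
position: [0.4335, -0.0855, 0.2794]
ee_rot: [-0.0, -0.362, 0.932, 0.0]
wrist_force: [0.8, 1.1, -0.4]
gripper_width: 0.0848
```

Emit:
play_rows(commands=[-16,28.8,-5,0,0,4.97,85,-16,28.8,-5,0,0,4.97,85,-16,28.8,-5,0,0,4.97,85,-16,28.8,-5,0,0,4.97,85,-16,28.8,-5,0,0,4.97,85,-16,28.8,-5,0,0,4.97,85,-16,28.8,-5,0,0,4.97,85,-16,28.8,-5,0,0,4.97,85,0,0,0,0,0,0,85,0,0,0,0,0,0,85])

```text
t: 11.35
position: [0.4511, 0.1718, 0.3186]
ee_rot: [-0.001, -0.027, 1.0, -0.0]
wrist_force: [-0.3, 0.3, 0.1]
gripper_width: 0.085
```

Run:
```python
from h import *
print(np.round(pose(),4).tolist(),ctrl.sense()['qpos'])
p,d,K,E=look("wrist","w4.png"); np.savez("w4.npz",p=p,d=d,K=K,E=E)
for l in ["cup0","peg0_tip","peg1_tip","peg2_tip","stand","stick0","rest"]: print(l,lm(l,"wrist",E))
C=cloud(d,K,E); X,Y,Z=C[...,0],C[...,1],C[...,2]
for c in ([.432,.142],[.453,.278]):
    m=(np.hypot(X-c[0],Y-c[1])<.05)&(Z>.062)&(Z<.08); print("cup top",cv2.minEnclosingCircle((C[m][:,:2]*1000).astype(np.float32)) if m.sum()>20 else 0,m.sum(), C[m].mean(0))
```

```text
[[-0.9986, -0.0536, -0.0013, 0.4511], [-0.0536, 0.9986, -0.0009, 0.1718], [0.0014, -0.0009, -1.0, 0.3186], [0.0, 0.0, 0.0, 1.0]] [ 7.01219468e-01  8.50473408e-02 -1.71675130e-01 -1.49748907e-04
 -1.31571588e+00 -2.21838832e+00]
cup0 [([0.4495, 0.2734, 0.0004], 0.74), ([0.4223, 0.1433, -0.0011], 0.7)]
peg0_tip [([0.5931, -0.0427, 0.1431], 0.69)]
peg1_tip [([0.5945, 0.0576, 0.1404], 0.96)]
peg2_tip [([0.586, 0.1525, 0.1411], 0.68), ([0.3342, 0.4466, 0.0019], 0.63), ([0.5552, 0.3737, 0.0196], 0.16)]
stand [([0.6377, 0.0561, 0.0015], 0.79)]
stick0 [([0.5312, 0.4152, 0.024], 0.86), ([0.5542, 0.3717, 0.0186], 0.76)]
rest [([0.5525, 0.371, -0.004], 0.82)]
cup top ((430.1324157714844, 140.0640869140625), 30.4915714263916) 2547 [0.42892266 0.14056823 0.07008937]
cup top ((451.0912170410156, 275.2886047363281), 30.32834243774414) 2483 [0.44984128 0.27417365 0.06986743]
```

View pics/w4.png

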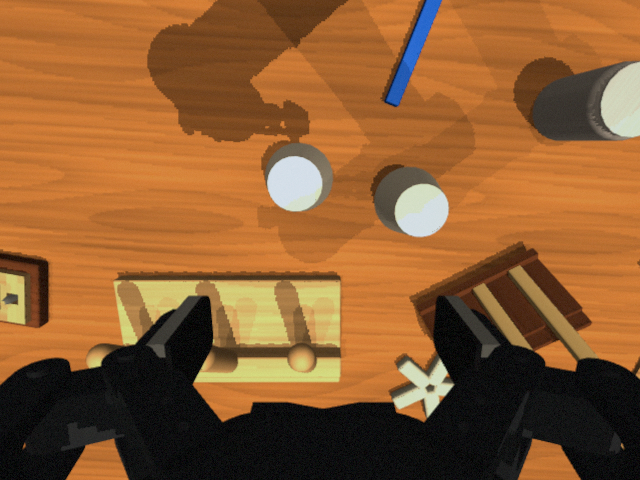

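Cups are at (295,183) and (420,210) in this wrist view, and the peg tips are along (100–300,357). I refine the stand from depth and plan the first cup grasp.

Run:
```python
from h import *
K,E=ext("top"); S={}
z=np.load("top0.npz"); S['top']=cloud(z['d'],K,E)
p,d,K,E=look("side"); S['side']=cloud(d,K,E)
w=np.load("w4.npz"); S['wrist']=cloud(w['d'],w['K'],w['E'])
from scipy.optimize import least_squares
for n,C in S.items():
    for k,t in enumerate([(.600,-.042),(.594,.056),(.588,.156)]):
        ax=np.array([-.574,-.03,.819]); tip=np.array([*t,.141])
        q=C.reshape(-1,3); q=q[np.linalg.norm(q-(tip-ax*.03),axis=1)<.045]; q=q[q[:,2]>.085]
        # capsule-distance fit, tip xyz unknown
        def f(x):
            v=q-(x-ax*.014); s=np.minimum(0,v@ax); return np.linalg.norm(v-s[:,None]*ax,axis=1)-.014
        if len(q)>15:
            r=least_squares(f,tip,loss='soft_l1',f_scale=.003); print(n,k,len(q),np.round(r.x,4),np.median(abs(f(r.x))))
A=pose(); 
B=frame([.4295,.1403,.12],93); plan(A,B,85); C=frame([.4295,.1403,.026],93); plan(B,C,85,25)
```

```text
top 0 138 [ 0.5996 -0.0419  0.1421] 0.0005375377626427045
top 1 136 [0.5935 0.0578 0.1423] 0.0006557196061883234
top 2 135 [0.5884 0.1577 0.1419] 0.0005686796347001422
side 0 197 [ 0.6    -0.0424  0.1396] 0.001057445820472052
side 1 219 [0.5943 0.0572 0.1403] 0.001104143157212141
side 2 233 [0.589  0.1566 0.1401] 0.0007791625186618772
wrist 0 462 [ 0.5987 -0.0438  0.1417] 0.000346231154532169
wrist 1 519 [0.5932 0.0559 0.1416] 0.0001703771230869705
wrist 2 666 [0.5879 0.1558 0.1416] 0.0002931194914123688
6 rows of [3.88, -4.93, 33.24, 0.0, 0.0, -0.01, 85] z mid [0.44  0.156 0.22 ]
4 rows of [0.0, 0.0, 23.5, 0.0, 0.0, 0.0, 85] z mid [0.43  0.14  0.073]
```

Emit:
play_rows(commands=[3.9,-4.9,33.2,0,0,0,85,3.9,-4.9,33.2,0,0,0,85,3.9,-4.9,33.2,0,0,0,85,3.9,-4.9,33.2,0,0,0,85,3.9,-4.9,33.2,0,0,0,85,3.9,-4.9,33.2,0,0,0,85,0,0,23.5,0,0,0,85,0,0,23.5,0,0,0,85,0,0,23.5,0,0,0,85,0,0,23.5,0,0,0,85])

```text
t: 12.8
position: [0.4298, 0.141, 0.0255]
ee_rot: [0.0, -0.026, 1.0, 0.0]
wrist_force: [-0.1, 0.0, 0.7]
gripper_width: 0.0848
```

Emit:
play_rows(commands=[0,0,0,0,0,0,85,0,0,0,0,0,0,70,0,0,0,0,0,0,50,0,0,0,0,0,0,50,0,0,0,0,0,0,50,0,0,0,0,0,0,50], force=50)

```text
t: 13.4
position: [0.4299, 0.141, 0.0275]
ee_rot: [0.001, -0.026, 1.0, 0.0]
wrist_force: [-1.4, -2.0, 7.3]
gripper_width: 0.0682
```

Emit:
play_rows(commands=[0,0,-10,0,0,0,50,0,0,-20,0,0,0,50,0,0,-25,0,0,0,50,0,0,-25,0,0,0,50,0,0,-25,0,0,0,50,0,0,-25,0,0,0,50,0,0,-25,0,0,0,50,0,0,-25,0,0,0,50,0,0,0,0,0,0,50])

```text
t: 14.3
position: [0.4314, 0.1423, 0.2103]
ee_rot: [0.004, -0.026, 1.0, 0.003]
wrist_force: [0.9, 1.2, -1.8]
gripper_width: 0.0686
```

Run:
```python
from h import *
print(np.round(pose(),4).tolist(),ctrl.sense()['qpos'],ctrl.sense()['wrist_force'])
p,d,K,E=look("side"); print(lm("cup0","side",E),lm("cup0_floor","side",E))
cv2.imwrite("pics/s2.png",p[120:360,150:550,::-1])
p,d,K,E=look("wrist"); C=cloud(d,K,E); T=pose()
q=(C.reshape(-1,3)-T[:3,3])@T[:3,:3]; m=(d.reshape(-1)>.05)&(abs(q[:,1])<.028)&(q[:,2]<-.015)&(q[:,2]>-.06)&(abs(q[:,0])<.045); print("bottom disc in tool",m.sum(),q[m].mean(0),np.percentile(q[m],[2,50,98],axis=0))
```

```text
[[-0.9986, -0.0527, 0.0083, 0.4314], [-0.0526, 0.9986, 0.0057, 0.1423], [-0.0086, 0.0052, -0.9999, 0.2103], [0.0, 0.0, 0.0, 1.0]] [ 6.78661190e-01  1.04440634e-01 -4.29159459e-01  9.38020055e-04
 -1.02719770e+00 -2.19726331e+00] [ 0.88805793  1.20893323 -1.8199718 ]
[([0.4363, 0.1414, 0.1833], 0.74), ([0.4541, 0.2775, -0.0014], 0.72), ([0.5325, 0.4147, 0.0213], 0.4)] [([0.6049, -0.0428, 0.1396], 0.5)]
bottom disc in tool 26273 [ 0.01061753 -0.00021151 -0.0397587 ] [[-0.01306156 -0.02614221 -0.04416712]
 [ 0.01157875 -0.00029705 -0.04283529]
 [ 0.03116978  0.02583326 -0.01784415]]
```

View pics/s2.png

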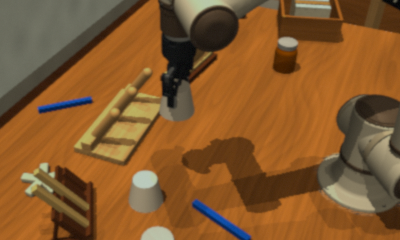

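```bash
cat >> h.py <<'E'
PEG={0:np.array([.5993,-.0425,.1412]),2:np.array([.5883,.157,.1412])}
AX=np.array([-.573,-.0315,.819])
def hang(k,back,fl=.038): return frame2(PEG[k]-AX*(fl-back),-AX,[-.055,.9985,0])
E
python3 - <<'E'
from h import *
B=hang(0,.14); plan(pose(),B,50,30,4.5); print(B[:3,3]);
E
```

```text
8 rows of [-13.18, -23.99, 1.02, -0.01, -4.39, -0.02, 50] z mid [0.486 0.047 0.207]
[ 0.540854 -0.045713  0.224738]
```

Emit:
play_rows(commands=[-13.2,-24,1,0,-4.39,0,50,-13.2,-24,1,0,-4.39,0,50,-13.2,-24,1,0,-4.39,0,50,-13.2,-24,1,0,-4.39,0,50,-13.2,-24,1,0,-4.39,0,50,-13.2,-24,1,0,-4.39,0,50,-13.2,-24,1,0,-4.39,0,50,-13.2,-24,1,0,-4.39,0,50,0,0,0,0,0,0,50,0,0,0,0,0,0,50])

```text
t: 15.5
position: [0.5409, -0.0472, 0.2272]
ee_rot: [0.298, -0.024, 0.954, 0.009]
wrist_force: [-0.1, 1.4, -1.3]
gripper_width: 0.0683
```

Run:
```python
from h import *
print(np.round(pose(),4).tolist(),ctrl.sense()['qpos'],ctrl.sense()['gripper_width'])
plan(pose(),hang(0,0.01),50,20)
p,d,K,E=look("side"); cv2.imwrite("pics/s3.png",cv2.resize(p[120:320,200:400,::-1],None,fx=3,fy=3))
```

```text
[[-0.8208, -0.0516, 0.5689, 0.5409], [-0.0414, 0.9987, 0.0308, -0.0472], [-0.5698, 0.0017, -0.8218, 0.2272], [0.0, 0.0, 0.0, 1.0]] [ 0.21047201  0.00532152 -0.83176408  0.59075105 -0.15996078 -2.28746717] 0.0683192185141866
7 rows of [0.14, 0.21, 18.86, -0.0, -0.04, -0.03, 50] z mid [ 0.578 -0.044  0.173]
```

View pics/s3.png

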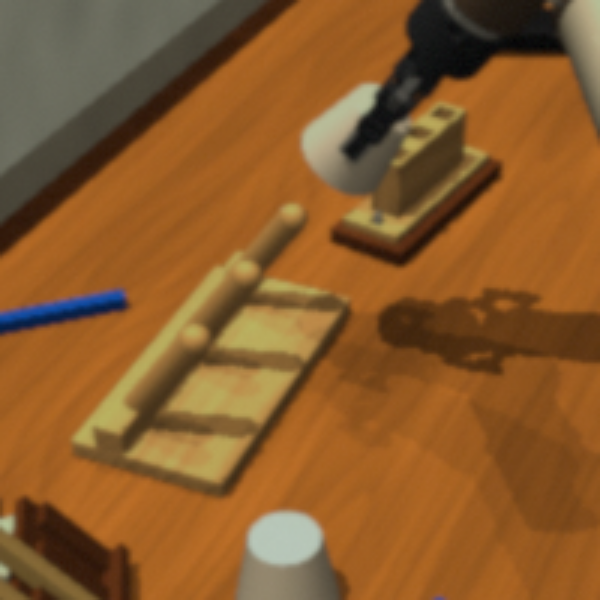

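Emit:
play_rows(commands=[0,0,18.8,0,0,0,50,0,0,18.8,0,0,0,50,0,0,18.8,0,0,0,50,0,0,18.8,0,0,0,50,0,0,0,0,0,0,50])

```text
t: 16.05
position: [0.5886, -0.0507, 0.1861]
ee_rot: [0.282, -0.03, 0.959, 0.021]
wrist_force: [0.3, 0.9, -1.8]
gripper_width: 0.0683
```

Run:
```python
from h import *
print(np.round(pose(),4).tolist(),ctrl.sense()['qpos'],ctrl.sense()['wrist_force'])
plan(pose(),hang(0,0.004),50,15)
```

```text
[[-0.8395, -0.0685, 0.5391, 0.5886], [-0.0451, 0.9974, 0.0565, -0.0507], [-0.5415, 0.0231, -0.8404, 0.1861], [0.0, 0.0, 0.0, 1.0]] [ 0.19983899  0.15731274 -0.69104267  0.32966288 -0.16013933 -2.01944406] [ 0.28375557  0.87751668 -1.8238728 ]
6 rows of [2.49, 1.07, 12.94, 0.26, -0.37, -0.02, 50] z mid [ 0.603 -0.046  0.15 ]
```

```bash
cat >> h.py <<'E'
def hang2(k,back,tilt,fl=.038):
    t=np.radians(tilt); h=np.array([.9985,.055,0]); z=h*np.sin(t)+np.array([0,0,-np.cos(t)])
    return frame2(PEG[k]+AX*back+z*fl,z,[-.055,.9985,0])
E
python3 - <<'E'
from h import *
A=pose()
for b in (.078,.04,.006): 
    B=hang2(0,b,25); print(B[:3,3]); plan(A,B,50,12,4); A=B
E
```

```text
[ 0.5706414  -0.04407373  0.1706423 ]
3 rows of [7.67, 2.51, 1.56, 0.51, 2.6, 0.01, 50] z mid [ 0.58  -0.047  0.178]
[ 0.5924154  -0.04287673  0.1395203 ]
4 rows of [-1.65, -0.0, 9.36, -0.0, 0.0, 0.0, 50] z mid [ 0.582 -0.043  0.155]
[ 0.6118974  -0.04180573  0.1116743 ]
3 rows of [-1.97, -0.0, 11.16, -0.0, 0.0, 0.0, 50] z mid [ 0.602 -0.042  0.126]
```

Emit:
play_rows(commands=[7.7,2.5,1.5,0.5,2.6,0,50,7.7,2.5,1.5,0.5,2.6,0,50,7.7,2.5,1.5,0.5,2.6,0,50,0,0,0,0,0,0,50,0,0,0,0,0,0,50])

```text
t: 16.55
position: [0.5691, -0.045, 0.1724]
ee_rot: [0.218, -0.027, 0.976, 0.006]
wrist_force: [-0.1, -0.3, -1.6]
gripper_width: 0.0682
```

Run:
```python
from h import *
A=pose();print(np.round(A,4).tolist(),ctrl.sense()['qpos'],ctrl.sense()['wrist_force'])
for b in (.04,.006): 
    B=hang2(0,b,25); plan(A,B,50,10,4); A=B
```

```text
[[-0.9037, -0.0557, 0.4245, 0.5691], [-0.0505, 0.9984, 0.0235, -0.045], [-0.4252, -0.0002, -0.9051, 0.1724], [0.0, 0.0, 0.0, 1.0]] [ 0.23988788  0.17106641 -0.62252311  0.22764095 -0.35298199 -1.95177132] [-0.0798101  -0.29001186 -1.57752146]
5 rows of [-1.45, 0.16, 7.94, 0.0, 0.03, 0.01, 50] z mid [ 0.581 -0.044  0.156]
4 rows of [-1.48, -0.0, 8.37, -0.0, 0.0, 0.0, 50] z mid [ 0.602 -0.042  0.126]
```

Emit:
play_rows(commands=[-1.5,0.1,7.9,0,0,0,50,-1.5,0.1,7.9,0,0,0,50,-1.5,0.1,7.9,0,0,0,50,-1.5,0.1,7.9,0,0,0,50,-1.5,0.1,7.9,0,0,0,50,-1.5,0,8.3,0,0,0,50,-1.5,0,8.3,0,0,0,50,-1.5,0,8.3,0,0,0,50,-1.5,0,8.3,0,0,0,50])

```text
t: 17.45
position: [0.6124, -0.0429, 0.1113]
ee_rot: [0.217, -0.027, 0.976, 0.006]
wrist_force: [0.3, 0.3, -0.6]
gripper_width: 0.0684
```

Run:
```python
from h import *
A=pose();print(np.round(A,4).tolist(),ctrl.sense()['qpos'],ctrl.sense()['wrist_force'])
for b in (0,): 
    B=hang2(0,b,25); plan(A,B,50,10,4); A=B
p,d,K,E=look("side"); cv2.imwrite("pics/s4.png",cv2.resize(p[150:300,210:360,::-1],None,fx=4,fy=4))
```

```text
[[-0.9044, -0.0544, 0.4232, 0.6124], [-0.0494, 0.9985, 0.0228, -0.0429], [-0.4238, -0.0003, -0.9057, 0.1113], [0.0, 0.0, 0.0, 1.0]] [ 0.20742668  0.32346073 -0.64769646  0.37381642 -0.17858816 -2.0778196 ] [ 0.29396178  0.28442595 -0.58238615]
1 rows of [-0.78, 1.1, 5.36, -0.03, 0.08, -0.02, 50] z mid [ 0.614 -0.042  0.109]
```

View pics/s4.png

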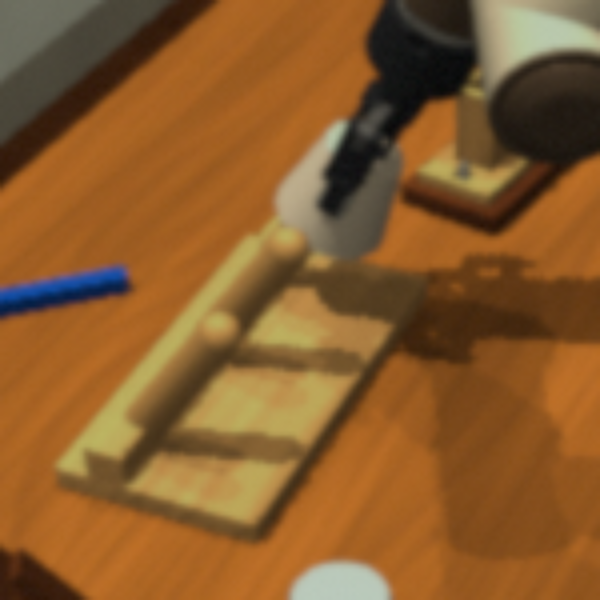

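Emit:
play_rows(commands=[-0.6,0.8,4,0,0,0,50,0,0,0,0,0,0,50,0,0,0,0,0,0,72,0,0,0,0,0,0,85,0,0,0,0,0,0,85,0,0,0,0,0,0,85])

```text
t: 18.1
position: [0.6144, -0.0419, 0.1092]
ee_rot: [0.218, -0.027, 0.976, 0.006]
wrist_force: [-0.9, 0.3, -0.2]
gripper_width: 0.0853
```

Emit:
play_rows(commands=[0,0,-10,0,0,0,85,0,0,-15,0,0,0,85,0,0,-20,0,0,0,85,0,0,-25,0,0,0,85,0,0,-25,0,0,0,85,0,0,-25,0,0,0,85,0,0,0,0,0,0,85])

```text
t: 18.8
position: [0.5644, -0.0444, 0.2216]
ee_rot: [0.221, -0.027, 0.975, 0.006]
wrist_force: [-0.3, 0.3, -0.4]
gripper_width: 0.085
```

Run:
```python
from h import *
A=pose();print(np.round(A,4).tolist(),ctrl.sense()['qpos'],ctrl.sense()['wrist_force'])
p,d,K,E=look("side"); cv2.imwrite("pics/s5.png",cv2.resize(p[150:360,210:420,::-1],None,fx=3,fy=3))
print(lm("cup0","side",E))
M=frame([.5,.11,.30],93); plan(A,M,85,30,5); B=frame([.4505,.2748,.13],93); plan(M,B,85)
print(lm("cup0_floor","side",E))
p,d,K,E=look("wrist"); np.savez("w5.npz",p=p,d=d,K=K,E=E); print(lm("cup0","wrist",E),lm("cup0_floor","wrist",E))
```

```text
[[-0.9009, -0.055, 0.4304, 0.5644], [-0.0493, 0.9985, 0.0244, -0.0444], [-0.4311, 0.0007, -0.9023, 0.2216], [0.0, 0.0, 0.0, 1.0]] [ 0.24853732  0.10107003 -0.54695037  0.17546494 -0.49061571 -1.90125009] [-0.28977774  0.27526514 -0.4048651 ]
[([0.4532, 0.2771, -0.0017], 0.87), ([0.6187, -0.0431, 0.0774], 0.8)]
7 rows of [4.96, 22.52, -12.94, 0.01, 3.65, 0.02, 85] z mid [0.528 0.033 0.258]
7 rows of [5.83, 23.88, 24.29, 0.0, 0.0, 0.0, 85] z mid [0.475 0.192 0.215]
[]
[([0.6129, -0.0424, 0.0771], 0.71)] [([0.6103, -0.0427, 0.0804], 0.59)]
```

View pics/s5.png

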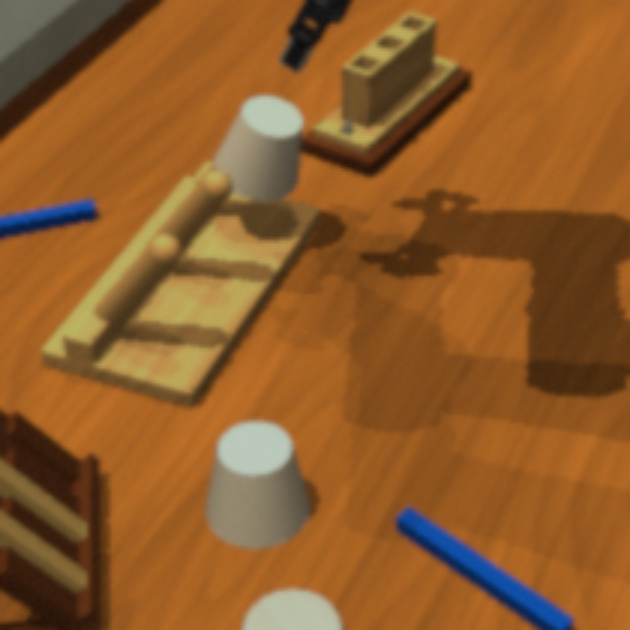

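Cup 1 hangs on peg 0: the landmark puts its mouth at z 0.077, which matches the floor touching the tip. On to cup 2.

Emit:
play_rows(commands=[5,22.5,-13,0,3.65,0,85,5,22.5,-13,0,3.65,0,85,5,22.5,-13,0,3.65,0,85,5,22.5,-13,0,3.65,0,85,5,22.5,-13,0,3.65,0,85,5,22.5,-13,0,3.65,0,85,5,22.5,-13,0,3.65,0,85,0,30,0,0,0,0,85,0,30,0,0,0,0,85,0,0,0,0,0,0,85])

```text
t: 20.1
position: [0.496, 0.172, 0.2946]
ee_rot: [-0.005, -0.029, 1.0, -0.001]
wrist_force: [-0.3, -0.4, -0.4]
gripper_width: 0.0854
```

Run:
```python
from h import *
A=pose();print(np.round(A[:3,3],4),ctrl.sense()['qpos'])
p,d,K,E=look("wrist"); C=cloud(d,K,E); X,Y,Z=C[...,0],C[...,1],C[...,2]
m=(np.hypot(X-.45,Y-.275)<.06)&(Z>.062)&(Z<.08); c=cv2.minEnclosingCircle((C[m][:,:2]*1000).astype(np.float32)); print(c,m.sum(),C[m].mean(0),lm("cup0","wrist",E))
x,y=.5*(np.array(c[0])/1000+C[m].mean(0)[:2])
B=frame([x,y,.12],93); plan(A,B,85); D=frame([x,y,.026],93); plan(B,D,85,25)
```

```text
[0.496  0.172  0.2946] [ 0.64033708  0.17831457 -0.1189125  -0.00475977 -1.28279942 -2.1523666 ]
((451.1968688964844, 275.43011474609375), 30.373680114746094) 3023 [0.45055776 0.27421187 0.06991992] [([0.6123, -0.0406, 0.0765], 0.7), ([0.4529, 0.2771, -0.0006], 0.56), ([0.5902, 0.1535, 0.1421], 0.18)]
6 rows of [6.39, 17.55, 29.13, -0.01, -0.1, 0.05, 85] z mid [0.473 0.223 0.207]
4 rows of [0.0, 0.0, 23.5, 0.0, 0.0, 0.0, 85] z mid [0.451 0.275 0.073]
```

Emit:
play_rows(commands=[6.4,17.5,29.1,0,-0.1,0,85,6.4,17.5,29.1,0,-0.1,0,85,6.4,17.5,29.1,0,-0.1,0,85,6.4,17.5,29.1,0,-0.1,0,85,6.4,17.5,29.1,0,-0.1,0,85,6.4,17.5,29.1,0,-0.1,0,85,0,0,23.5,0,0,0,85,0,0,23.5,0,0,0,85,0,0,23.5,0,0,0,85,0,0,23.5,0,0,0,85])

```text
t: 21.2
position: [0.4517, 0.271, 0.0267]
ee_rot: [0.001, -0.027, 1.0, -0.0]
wrist_force: [-1.0, 2.1, 1.7]
gripper_width: 0.0851
```

Emit:
play_rows(commands=[0,0,0,0,0,0,85,0,0,0,0,0,0,70,0,0,0,0,0,0,50,0,0,0,0,0,0,50,0,0,0,0,0,0,50,0,0,0,0,0,0,50], force=50)

```text
t: 21.8
position: [0.452, 0.2721, 0.0292]
ee_rot: [0.002, -0.027, 1.0, 0.0]
wrist_force: [0.3, -2.1, 5.4]
gripper_width: 0.0711
```

Emit:
play_rows(commands=[0,0,-10,0,0,0,50,0,0,-20,0,0,0,50,0,0,-25,0,0,0,50,0,0,-25,0,0,0,50,0,0,-25,0,0,0,50,0,0,-25,0,0,0,50,0,0,-25,0,0,0,50,0,0,-25,0,0,0,50,0,0,0,0,0,0,50])

```text
t: 22.7
position: [0.4524, 0.2733, 0.2119]
ee_rot: [0.004, -0.027, 1.0, 0.003]
wrist_force: [0.4, 0.0, -2.3]
gripper_width: 0.0705
```

Run:
```python
from h import *
A=pose();print(np.round(A[:3,3],4),ctrl.sense()['qpos'],ctrl.sense()['gripper_width'])
p,d,K,E=look("wrist"); C=cloud(d,K,E)
q=(C.reshape(-1,3)-A[:3,3])@A[:3,:3]; m=(d.reshape(-1)>.05)&(abs(q[:,1])<.028)&(q[:,2]<-.015)&(q[:,2]>-.06)&(abs(q[:,0])<.045); print("disc z",np.median(q[m],axis=0),m.sum())
for b in (.12,.078,.04,.006):
    B=hang2(2,b,24); print(B[:3,3]); plan(A,B,50,30 if b>.1 else 10,4); A=B
```

```text
[0.4524 0.2733 0.2119] [ 0.85224481  0.23185449 -0.26561192  0.00320397 -1.06379037 -2.36966881] 0.07053343651173823
disc z [ 0.0112361  -0.00013031 -0.04078853] 26073
[0.53497281 0.15407008 0.20476527]
6 rows of [-12.32, -20.61, 3.39, 0.05, -3.92, -0.01, 50] z mid [0.493 0.214 0.204]
[0.55903881 0.15539308 0.17036727]
5 rows of [-1.61, -0.0, 8.25, -0.0, -0.0, 0.0, 50] z mid [0.547 0.155 0.188]
[0.58081281 0.15659008 0.13924527]
4 rows of [-1.82, -0.0, 9.33, -0.0, -0.0, 0.0, 50] z mid [0.57  0.156 0.155]
[0.60029481 0.15766108 0.11139927]
4 rows of [-1.62, -0.0, 8.34, -0.0, -0.0, 0.0, 50] z mid [0.591 0.157 0.125]
```

Emit:
play_rows(commands=[-12.3,-20.6,3.4,0,-3.92,0,50,-12.3,-20.6,3.4,0,-3.92,0,50,-12.3,-20.6,3.4,0,-3.92,0,50,-12.3,-20.6,3.4,0,-3.92,0,50,-12.3,-20.6,3.4,0,-3.92,0,50,-12.3,-20.6,3.4,0,-3.92,0,50,0,0,0,0,0,0,50,0,0,0,0,0,0,50])

```text
t: 23.55
position: [0.5325, 0.1518, 0.1992]
ee_rot: [0.203, -0.026, 0.979, 0.005]
wrist_force: [-0.9, -0.5, -0.8]
gripper_width: 0.0708
```

Run:
```python
from h import *
A=pose();print(np.round(A,4).tolist(),ctrl.sense()['qpos'],ctrl.sense()['gripper_width'])
for b in (.06,.006):
    B=hang2(2,b,24,.036); plan(A,B,50,12,4); A=B
```

```text
[[-0.9158, -0.0531, 0.3981, 0.5325], [-0.0494, 0.9986, 0.0198, 0.1518], [-0.3986, -0.0016, -0.9171, 0.1992], [0.0, 0.0, 0.0, 1.0]] [ 0.66049636  0.11901492 -0.68642508  0.5192917  -0.47877047 -2.60730646] 0.07078788872573086
5 rows of [-3.27, 0.43, 10.56, -0.02, -0.1, -0.01, 50] z mid [0.55  0.154 0.178]
5 rows of [-2.06, -0.0, 10.6, -0.0, -0.0, 0.0, 50] z mid [0.584 0.157 0.135]
```

Emit:
play_rows(commands=[-3.3,0.4,10.5,0,0,0,50,-3.3,0.4,10.5,0,0,0,50,-3.3,0.4,10.5,0,0,0,50,-3.3,0.4,10.5,0,0,0,50,-3.3,0.4,10.5,0,0,0,50,-2,0,10.6,0,0,0,50,-2,0,10.6,0,0,0,50,-2,0,10.6,0,0,0,50,0,0,0,0,0,0,50])

```text
t: 24.45
position: [0.5875, 0.1569, 0.1297]
ee_rot: [0.203, -0.027, 0.979, 0.004]
wrist_force: [-0.2, -1.3, -1.7]
gripper_width: 0.0704
```

Run:
```python
from h import *
A=pose();print(np.round(A,4).tolist(),ctrl.sense()['qpos'],ctrl.sense()['wrist_force'])
plan(A,hang2(2,.002,24,.036),50,12,4)
```

```text
[[-0.9161, -0.0539, 0.3974, 0.5875], [-0.0504, 0.9985, 0.0192, 0.1569], [-0.3978, -0.0024, -0.9175, 0.1297], [0.0, 0.0, 0.0, 1.0]] [ 0.53968752  0.28984427 -0.7289898   0.79968306 -0.26479684 -2.8030305 ] [-0.20037705 -1.25112222 -1.68191746]
3 rows of [-1.73, 0.02, 7.96, -0.05, -0.19, -0.0, 50] z mid [0.595 0.157 0.12 ]
```

Emit:
play_rows(commands=[-1.7,0,8,0,0,0,50,-1.7,0,8,0,0,0,50,-1.7,0,8,0,0,0,50,0,0,0,0,0,0,50,0,0,0,0,0,0,72,0,0,0,0,0,0,85,0,0,0,0,0,0,85,0,0,0,0,0,0,85])

```text
t: 25.25
position: [0.6021, 0.159, 0.1131]
ee_rot: [0.206, -0.027, 0.978, 0.006]
wrist_force: [-0.7, -0.2, -0.4]
gripper_width: 0.085
```

Emit:
play_rows(commands=[0,0,-10,0,0,0,85,0,0,-15,0,0,0,85,0,0,-20,0,0,0,85,0,0,-25,0,0,0,85,0,0,-25,0,0,0,85,0,0,-25,0,0,0,85,0,0,0,0,0,0,85])

```text
t: 25.95
position: [0.5545, 0.1576, 0.2268]
ee_rot: [0.208, -0.027, 0.978, 0.008]
wrist_force: [0.1, -0.6, -0.4]
gripper_width: 0.0852
```

```bash
cat > pegchk.py <<'E'
from h import *
from scipy.optimize import least_squares
def fitcup(C,k):
    q=C.reshape(-1,3); t=PEG[k]; q=q[(np.linalg.norm(q-(t-AX*.02),axis=1)<.06)&(q[:,2]>.075)]
    def prof(x):
        o=x[:3]; a=np.array([x[3],x[4],1]); a/=np.linalg.norm(a); v=q-o; s=v@a; r=np.linalg.norm(v-s[:,None]*a,axis=1)
        side=(r-(42-13/70*s*1000)/1000)*.983; top=s-.070
        return np.where(s<.05,side,np.maximum(side,top))
    r=least_squares(prof,np.r_[t-AX*.065,-.45,0],loss='soft_l1',f_scale=.002)
    a=np.r_[r.x[3:],1]; a/=np.linalg.norm(a); fl=r.x[:3]+a*.065
    print("peg",k,len(q),"med",np.median(abs(prof(r.x))),"origin",np.round(r.x[:3],4),"tilt",np.arccos(a[2]),"d floor-tip",np.linalg.norm(fl-t),"tip z",(t-r.x[:3])@a)
E
python3 - <<'E'
from pegchk import *
A=pose();print(np.round(A,4).tolist(),ctrl.sense()['qpos'])
for n in("side","top"):
    p,d,K,E=look(n,f"{n}6.png"); C=cloud(d,K,E); fitcup(C,0); fitcup(C,2); print(lm("cup0",n,E),lm("stick0",n,E),lm("jar",n,E),lm("tin",n,E))
E
```

```text
[[-0.9118, -0.056, 0.4067, 0.5545], [-0.0494, 0.9984, 0.0268, 0.1576], [-0.4076, 0.0044, -0.9132, 0.2268], [0.0, 0.0, 0.0, 1.0]] [ 0.65221255  0.124783   -0.58454962  0.44594168 -0.5502602  -2.51376373]
peg 0 658 med 0.0012366578281409273 origin [ 0.6162 -0.0429  0.0773] tilt 0.2572586056753044 d floor-tip 0.0010915177840836612 tip z 0.06608004752084737
peg 2 925 med 0.0010847417903759602 origin [0.6042 0.157  0.0775] tilt 0.266911071823908 d floor-tip 0.0016180531823556344 tip z 0.06561361296847781
[([0.617, -0.0445, 0.0784], 0.89), ([0.6056, 0.1575, 0.0765], 0.72)] [([0.5585, 0.3737, 0.0154], 0.89), ([0.5257, 0.5988, 0.0021], 0.64), ([0.1882, 0.2884, 0.008], 0.6), ([0.7832, -0.0001, 0.0047], 0.56)] [([0.3039, -0.4305, -0.0033], 0.57)] [([0.3404, 0.4436, -0.0008], 0.8)]
peg 0 595 med 0.0007843899221032174 origin [ 0.6161 -0.0415  0.0797] tilt 0.28406650970225794 d floor-tip 0.0017579966176335068 tip z 0.06374152442064279
peg 2 353 med 0.0006371496883764427 origin [0.6033 0.1582 0.0797] tilt 0.2723419293760864 d floor-tip 0.0032721669411918774 tip z 0.0632461435466508
[([0.617, -0.0403, 0.0822], 0.97), ([0.6073, 0.1582, 0.0812], 0.66), ([0.5952, -0.246, 0.0306], 0.25)] [([0.5266, 0.5979, 0.012], 0.81), ([0.5312, 0.4169, 0.0182], 0.69), ([0.5537, 0.3748, 0.0247], 0.63), ([0.7859, -0.0052, 0.003], 0.49)] [([0.3076, -0.4288, -0.0017], 0.79)] [([0.3313, 0.4416, 0.0013], 0.7), ([0.6178, -0.0383, 0.0829], 0.26)]
```

View pics/side6.png

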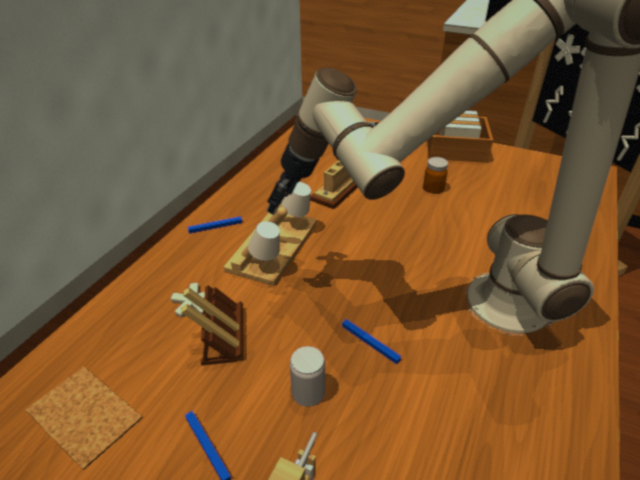

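Both cups hang on pegs 0 and 2, with the floor within about 3 mm of each tip. Next come the sticks, at (205,318) and (215,303) in this view.

Run:
```python
from h import *
A=pose(); M=A.copy(); M[:3,3]=[.52,.17,.31]; plan(A,M,85); plan(M,frame([.53,.34,.31],120),60,30)
```

```text
3 rows of [-1.76, 5.35, -31.43, -0.0, -0.0, -0.0, 85] z mid [0.537 0.163 0.266]
6 rows of [-8.61, 27.28, 1.64, -0.93, 3.85, -4.42, 60] z mid [0.535 0.254 0.313]
```

Emit:
play_rows(commands=[-1.8,5.3,-31.4,0,0,0,85,-1.8,5.3,-31.4,0,0,0,85,-1.8,5.3,-31.4,0,0,0,85,-8.6,27.3,1.6,-0.93,3.85,-4.42,60,-8.6,27.3,1.6,-0.93,3.85,-4.42,60,-8.6,27.3,1.6,-0.93,3.85,-4.42,60,-8.6,27.3,1.6,-0.93,3.85,-4.42,60,-8.6,27.3,1.6,-0.93,3.85,-4.42,60,-8.6,27.3,1.6,-0.93,3.85,-4.42,60,0,0,0,0,0,0,60])

```text
t: 27.45
position: [0.5308, 0.3434, 0.3081]
ee_rot: [-0.001, -0.26, 0.966, -0.0]
wrist_force: [-0.2, -0.4, -0.9]
gripper_width: 0.0598
```

Run:
```python
from h import *
A=pose();print(np.round(A,4).tolist(),ctrl.sense()['qpos'])
p,d,K,E=look("wrist","w7.png"); np.savez("w7.npz",p=p,d=d,K=K,E=E); print(lm("stick0","wrist",E),lm("rest","wrist",E))
C=cloud(d,K,E)
res=nets.cut_out("stick0","wrist")
for r in res:
    m=r["mask"]&(d>0); m=cv2.erode(m.astype(np.uint8),np.ones((3,3)))>0
    q=C[m]; 
    if len(q)<30: continue
    c=np.median(q,0); u,s,v=np.linalg.svd(q-q.mean(0),full_matrices=False); a=v[0]*np.sign(v[0][2]); t=(q-c)@a
    print(round(r["confidence"],2),len(q),"rgb",p[m].mean(0).round(),"c",c.round(4),"dir",a.round(3),"len",np.ptp(t).round(3),"top end",(q[t>np.percentile(t,97)].mean(0)).round(4),"low",(q[t<np.percentile(t,3)].mean(0)).round(4))
```

```text
[[-0.8646, -0.5024, -0.0016, 0.5308], [-0.5024, 0.8646, -0.0009, 0.3434], [0.0018, -0.0, -1.0, 0.3081], [0.0, 0.0, 0.0, 1.0]] [ 8.29572178e-01  3.59524893e-01  1.60299528e-01 -5.37118664e-04
 -1.37332126e+00 -1.87387613e+00]
[([0.5546, 0.3734, 0.0164], 0.94), ([0.5236, 0.5933, 0.0054], 0.65), ([0.5323, 0.4128, 0.0191], 0.58)] [([0.5531, 0.3705, -0.0048], 0.88)]
0.98 1294 rgb [ 21.  64. 131.] c [0.8565 0.0754 0.0142] dir [0.741 0.671 0.031] len 0.115 top end [0.8894 0.1064 0.0128] low [0.8122 0.0373 0.0057]
0.94 1792 rgb [185. 147.  84.] c [0.5976 0.4005 0.107 ] dir [0.492 0.31  0.814] len 0.16 top end [0.6314 0.4215 0.1524] low [0.552  0.3713 0.0292]
0.83 1935 rgb [ 28.  82. 165.] c [0.4509 0.6298 0.0158] dir [ 0.878 -0.479  0.002] len 0.158 top end [0.5205 0.5912 0.0144] low [0.387  0.6646 0.0145]
0.73 1785 rgb [178. 141.  81.] c [0.5721 0.4399 0.1057] dir [0.497 0.301 0.814] len 0.157 top end [0.6052 0.461  0.1531] low [0.5279 0.4126 0.0317]
```

View pics/w7.png

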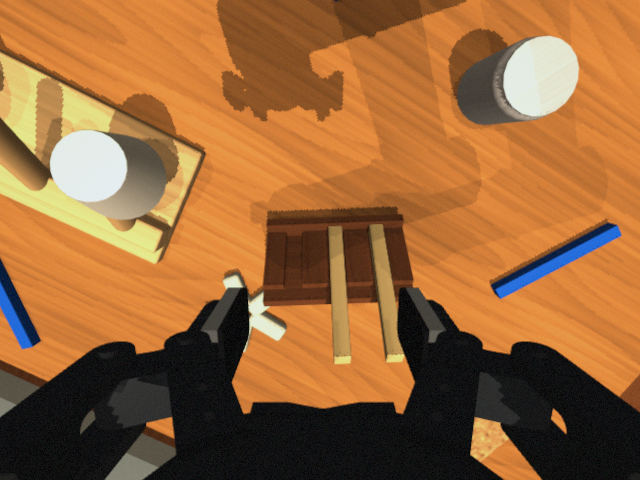

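Stick A is the pale one at (340,300) and stick B the pale one at (388,300); the blue bars are ignored. The mean colours confirm this: pale (185,147,84) against blue (28,82,165). I pick stick A first.

```bash
cat >> h.py <<'E'
a0=np.array([.495,.305,.814]); a0/=np.linalg.norm(a0); h0=np.array([.851,.525,0]); lat=np.array([-.525,.851,0])
def pick(P,back=0,s_off=.0):   # P: axis point at grasp
    z=-np.sin(np.radians(15))*h0-np.array([0,0,np.cos(np.radians(15))]); return frame2(P+z*(.019-back),z,lat)
def stickpose(foot,a,y):
    T=np.eye(4); x=np.cross(y,a); T[:3,:3]=np.c_[x,y,a]; T[:3,3]=foot; return T
GA=np.array([.6200,.4143,.1303]); GB=GA+np.array([-.0255,.0394,-.0013])
HY=np.array([.1357,.9907,0])
WELL={'-':np.array([.5859,-.295,.03])-.05*HY,'+':np.array([.5859,-.295,.03])+.05*HY}
def place(Tpick,G,w,z,s=.138):
    rel=np.linalg.inv(Tpick)@stickpose(G-a0*s,a0,lat)
    return stickpose(np.r_[WELL[w][:2],z],np.array([0,0,1.]),HY)@np.linalg.inv(rel)
E
python3 - <<'E'
from h import *
A=pose(); B=pick(GA,.07); plan(A,B,34,30,4.5); print(B[:3,3]); C=pick(GA); plan(B,C,34,18)
E
```

```text
7 rows of [-20.47, 2.69, 16.64, 0.02, 2.15, -0.24, 34] z mid [0.585 0.382 0.249]
[0.63123301 0.42122988 0.17956222]
4 rows of [0.0, -0.0, 17.5, -0.0, -0.0, 0.0, 34] z mid [0.624 0.416 0.146]
```

Emit:
play_rows(commands=[-20.5,2.7,16.6,0,2.15,-0.24,34,-20.5,2.7,16.6,0,2.15,-0.24,34,-20.5,2.7,16.6,0,2.15,-0.24,34,-20.5,2.7,16.6,0,2.15,-0.24,34,-20.5,2.7,16.6,0,2.15,-0.24,34,-20.5,2.7,16.6,0,2.15,-0.24,34,-20.5,2.7,16.6,0,2.15,-0.24,34,0,0,0,0,0,0,34,0,0,0,0,0,0,34])

```text
t: 28.55
position: [0.6315, 0.4215, 0.179]
ee_rot: [-0.126, -0.27, 0.954, -0.035]
wrist_force: [-0.1, -0.4, 0.8]
gripper_width: 0.0342
```

Run:
```python
from h import *
A=pose();print(np.round(A,4).tolist(),ctrl.sense()['qpos'])
plan(A,pick(GA),34,18)
p,d,K,E=look("wrist"); C=cloud(d,K,E)
for r in nets.cut_out("stick0","wrist"):
    m=cv2.erode((r["mask"]&(d>0)).astype(np.uint8),np.ones((3,3)))>0; q=C[m]
    if len(q)<30 or p[m].mean(0)[2]>p[m].mean(0)[0]: continue
    t=(q-GA)@a0; c=np.median(q,0); print(len(q),"lateral vs GA/GB",((np.median(q,0)-GA)@lat).round(4),((np.median(q,0)-GB)@lat).round(4),"t range",t.min(),t.max())
```

```text
[[-0.8219, -0.5245, -0.2224, 0.6315], [-0.5069, 0.8514, -0.1344, 0.4215], [0.2599, 0.0023, -0.9656, 0.179], [0.0, 0.0, 0.0, 1.0]] [ 0.77627007  0.80682626  0.6268029  -0.06010749 -1.64677753 -1.79153462]
4 rows of [0.11, -0.05, 17.38, 0.03, -0.02, -0.0, 34] z mid [0.624 0.417 0.145]
4555 lateral vs GA/GB 0.0465 -0.0004 t range -0.13228922237384388 0.027090302641004215
3685 lateral vs GA/GB 0.0004 -0.0465 t range -0.13130497579304484 0.02743453815008797
```

Emit:
play_rows(commands=[0,0,17.4,0,0,0,34,0,0,17.4,0,0,0,34,0,0,17.4,0,0,0,34,0,0,17.4,0,0,0,34,0,0,0,0,0,0,34,0,0,0,0,0,0,10,0,0,0,0,0,0,5,0,0,0,0,0,0,5,0,0,0,0,0,0,5], force=40)

```text
t: 29.55
position: [0.6167, 0.4135, 0.116]
ee_rot: [-0.124, -0.271, 0.954, -0.034]
wrist_force: [-0.2, -0.8, 5.5]
gripper_width: 0.0156
```

Run:
```python
from h import *
A=pose();print(np.round(A,4).tolist(),ctrl.sense()['gripper_width'],ctrl.sense()['wrist_force']); np.save("pickA.npy",A)
B=A.copy(); B[:3,3]=[.60,.40,.34]; plan(A,B,5,25)
C=place(A,GA,'-',.20,.133); print(np.round(C,3).tolist()); 
M=C.copy(); M[:3,3]=[.55,.05,.37]; plan(B,M,5,35,5); plan(M,C,5,35)
D=place(A,GA,'-',.035,.133); plan(C,D,5,15)
```

```text
[[-0.8221, -0.5258, -0.2185, 0.6167], [-0.509, 0.8506, -0.1317, 0.4135], [0.2551, 0.003, -0.9669, 0.116], [0.0, 0.0, 0.0, 1.0]] 0.015559911617185099 [-0.16470987 -0.76873456  5.47860218]
10 rows of [7.77, -0.2, -21.12, 0.0, 0.0, 0.0, 5] z mid [0.608 0.407 0.228]
[[-0.927, 0.133, 0.352, 0.585], [0.125, 0.991, -0.046, -0.344], [-0.354, 0.002, -0.935, 0.319], [0.0, 0.0, 0.0, 1.0]]
11 rows of [12.4, -30.54, -2.04, 0.2, -3.11, 3.63, 5] z mid [0.607 0.221 0.365]
12 rows of [-5.32, -32.19, 6.46, 0.0, -0.0, 0.0, 5] z mid [ 0.567 -0.147  0.345]
11 rows of [5.32, -0.02, 14.03, 0.0, -0.0, 0.0, 5] z mid [ 0.585 -0.344  0.237]
```

Emit:
play_rows(commands=[7.8,0,-21,0,0,0,5,7.8,0,-21,0,0,0,5,7.8,0,-21,0,0,0,5,7.8,0,-21,0,0,0,5,7.8,0,-21,0,0,0,5,7.8,0,-21,0,0,0,5,7.8,0,-21,0,0,0,5,7.8,0,-21,0,0,0,5,7.8,0,-21,0,0,0,5,7.8,0,-21,0,0,0,5])

```text
t: 30.55
position: [0.5983, 0.4015, 0.3371]
ee_rot: [-0.125, -0.271, 0.954, -0.034]
wrist_force: [1.0, 1.2, -0.2]
gripper_width: 0.0156
```

Emit:
play_rows(commands=[12.4,-30.5,-2,0.2,-3.11,3.63,5,12.4,-30.5,-2,0.2,-3.11,3.63,5,12.4,-30.5,-2,0.2,-3.11,3.63,5,12.4,-30.5,-2,0.2,-3.11,3.63,5,12.4,-30.5,-2,0.2,-3.11,3.63,5,12.4,-30.5,-2,0.2,-3.11,3.63,5,12.4,-30.5,-2,0.2,-3.11,3.63,5,12.4,-30.5,-2,0.2,-3.11,3.63,5,12.4,-30.5,-2,0.2,-3.11,3.63,5,12.4,-30.5,-2,0.2,-3.11,3.63,5])

```text
t: 31.55
position: [0.5624, 0.0802, 0.3682]
ee_rot: [0.153, 0.036, 0.987, -0.014]
wrist_force: [0.4, 0.0, 0.2]
gripper_width: 0.0155
```

Run:
```python
from h import *
A=pose();print(np.round(A,4).tolist(),ctrl.sense()['qpos'],ctrl.sense()['gripper_width'])
P=np.load("pickA.npy"); C=place(P,GA,'-',.20,.133); plan(A,C,5,35)
```

```text
[[-0.9503, 0.0758, 0.302, 0.5624], [0.0674, 0.997, -0.0381, 0.0802], [-0.304, -0.0158, -0.9525, 0.3682], [0.0, 0.0, 0.0, 1.0]] [ 0.52205974  0.0679138  -0.18276975  0.20976017 -1.07981712 -2.24309802] 0.01545075999109883
13 rows of [-3.48, -32.28, 5.45, 0.01, -0.23, 0.27, 5] z mid [ 0.576 -0.132  0.344]
```

Emit:
play_rows(commands=[-3.5,-32.3,5.4,0,-0.23,0.27,5,-3.5,-32.3,5.4,0,-0.23,0.27,5,-3.5,-32.3,5.4,0,-0.23,0.27,5,-3.5,-32.3,5.4,0,-0.23,0.27,5,-3.5,-32.3,5.4,0,-0.23,0.27,5,-3.5,-32.3,5.4,0,-0.23,0.27,5,-3.5,-32.3,5.4,0,-0.23,0.27,5,-3.5,-32.3,5.4,0,-0.23,0.27,5,-3.5,-32.3,5.4,0,-0.23,0.27,5])

```text
t: 32.45
position: [0.5814, -0.2138, 0.3352]
ee_rot: [0.17, 0.056, 0.984, -0.012]
wrist_force: [-0.1, -0.2, 0.1]
gripper_width: 0.0154
```

Emit:
play_rows(commands=[-3.5,-32.3,5.4,0,-0.23,0.27,5,-3.5,-32.3,5.4,0,-0.23,0.27,5,-3.5,-32.3,5.4,0,-0.23,0.27,5,-3.5,-32.3,5.4,0,-0.23,0.27,5,0,0,0,0,0,0,5,0,0,0,0,0,0,5])

```text
t: 33.05
position: [0.5861, -0.3439, 0.3192]
ee_rot: [0.178, 0.065, 0.982, -0.011]
wrist_force: [0.1, 0.2, 0.5]
gripper_width: 0.0156
```

```bash
cat > stickchk.py <<'E'
from h import *
def held(n="side",wr=None):
    A=pose(); p,d,K,E=look(n); C=cloud(d,K,E); q=C.reshape(-1,3); col=p.reshape(-1,3).astype(int)
    G=A[:3,3]-A[:3,2]*.019
    m=(d.reshape(-1)>0)&(np.linalg.norm(q[:,:2]-G[:2],axis=1)<.04)&(q[:,2]<G[2]-.012)&(q[:,2]>max(.10,G[2]-.145))&(col[:,0]>col[:,2]+30)
    q=q[m]
    if len(q)<20: print(n,"few",len(q)); return
    c=q.mean(0); u,s,v=np.linalg.svd(q-c,full_matrices=False); a=v[0]*np.sign(v[0][2])
    print(n,len(q),"dir",a.round(3),"mean",c.round(4),"zmin",np.percentile(q[:,2],1).round(4),"xy at foot",(c+a*((q[:,2].min()-c[2])/a[2]))[:2].round(4))
E
python3 - <<'E'
from stickchk import *
A=pose();print(np.round(A,4).tolist(),ctrl.sense()['qpos'],ctrl.sense()['gripper_width'])
P=np.load("pickA.npy"); C=place(P,GA,'-',.115,.133); plan(A,C,5,20); D=place(P,GA,'-',.035,.133); plan(C,D,5,12)
held("side"); held("top"); held("wrist"); print(WELL)
p,d,K,E=look("wrist","w8.png")
E
```

```text
[[-0.9284, 0.1322, 0.3472, 0.5861], [0.1247, 0.9912, -0.0439, -0.3439], [-0.35, 0.0025, -0.9368, 0.3192], [0.0, 0.0, 0.0, 1.0]] [-0.32519851  0.27732687  0.05495403 -0.08253811 -0.99893246 -1.34619277] 0.01555181259272031
5 rows of [6.18, -0.15, 15.78, 0.01, -0.05, 0.01, 5] z mid [ 0.585 -0.344  0.277]
7 rows of [4.05, -0.02, 10.69, 0.0, -0.0, 0.0, 5] z mid [ 0.585 -0.344  0.194]
side 247 dir [-0.015 -0.007  1.   ] mean [ 0.5796 -0.3378  0.2588] zmin 0.1988 xy at foot [ 0.5806 -0.3373]
top few 3
wrist 4298 dir [-0.002  0.004  1.   ] mean [ 0.5736 -0.3417  0.2802] zmin 0.2039 xy at foot [ 0.5737 -0.342 ]
{'-': array([ 0.579115, -0.344535,  0.03    ]), '+': array([ 0.592685, -0.245465,  0.03    ])}
```

View pics/w8.png

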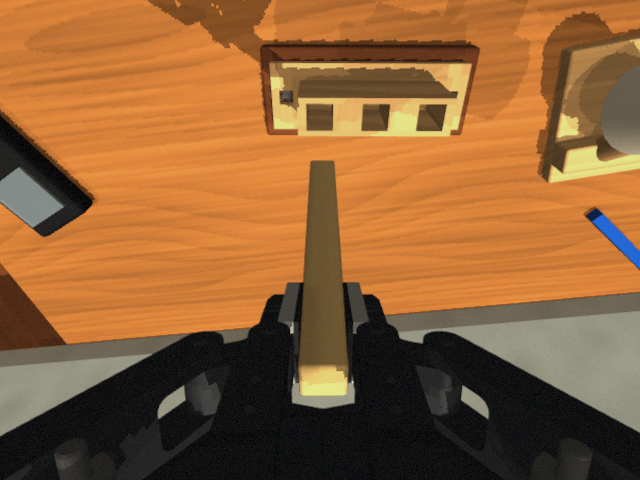

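The stick hangs upright above the holder, within about 2 mm of well '-' (left hole at (320,117)). Lowering it now.

Emit:
play_rows(commands=[6.3,0,15.8,0,0,0,5,6.3,0,15.8,0,0,0,5,6.3,0,15.8,0,0,0,5,6.3,0,15.8,0,0,0,5,6.3,0,15.8,0,0,0,5,0,0,0,0,0,0,5])

```text
t: 33.85
position: [0.5835, -0.3412, 0.2317]
ee_rot: [0.175, 0.064, 0.982, -0.009]
wrist_force: [0.3, -1.0, -0.4]
gripper_width: 0.0156
```

Run:
```python
from stickchk import *
A=pose();print(np.round(A[:3,3],4).tolist())
P=np.load("pickA.npy"); D=place(P,GA,'-',.035,.133); plan(A,D,5,12)
p,d,K,E=look("wrist"); C=cloud(d,K,E); X,Y,Z=C[...,0],C[...,1],C[...,2]
m=(abs(X-.585)<.09)&(abs(Y+.295)<.14)&(Z>.085)&(Z<.105)
m=cv2.morphologyEx(m.astype(np.uint8),cv2.MORPH_OPEN,np.ones((5,5)))>0
print(cv2.minAreaRect((C[m][:,:2]*1000).astype(np.float32)),m.sum())
held("wrist")
cv2.imwrite("pics/w9.png",cv2.resize(p[40:300,180:500,::-1],None,fx=2,fy=2))
```

```text
[0.5835, -0.3412, 0.2317]
7 rows of [3.61, -0.46, 10.43, 0.03, -0.08, 0.02, 5] z mid [ 0.584 -0.343  0.193]
((585.4219360351562, -295.2130126953125), (140.29649353027344, 35.27814483642578), 82.07075500488281) 7087
wrist 4305 dir [0.001 0.003 1.   ] mean [ 0.5715 -0.3409  0.1941] zmin 0.118 xy at foot [ 0.5714 -0.3412]
```

View pics/w9.png

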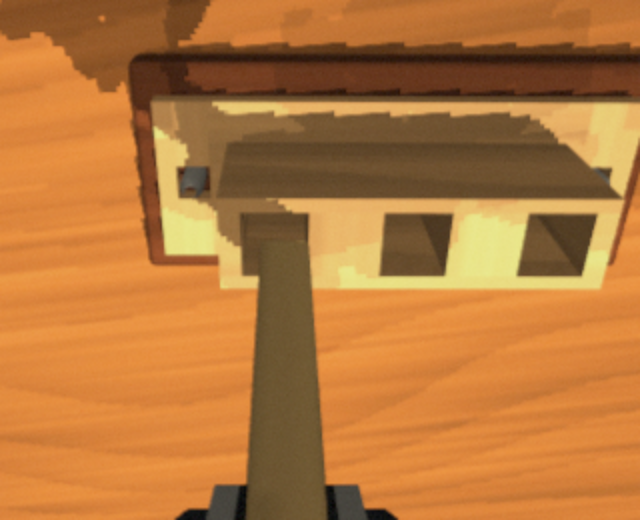

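Emit:
play_rows(commands=[0,-2.8,0,0,0,0,5,0,0,0,0,0,0,5,3.6,0,10.4,0,0,0,5,3.6,0,10.4,0,0,0,5,3.6,0,10.4,0,0,0,5,3.6,0,10.4,0,0,0,5,0,0,0,0,0,0,5])

```text
t: 34.65
position: [0.5841, -0.3451, 0.1871]
ee_rot: [0.175, 0.065, 0.982, -0.01]
wrist_force: [-0.9, 0.0, -2.0]
gripper_width: 0.0156
```

Run:
```python
from stickchk import *
A=pose();print(np.round(A[:3,3],4).tolist(),ctrl.sense()['wrist_force'])
P=np.load("pickA.npy"); D=place(P,GA,'-',.033,.133); plan(A,D,5,12)
held("wrist")
```

```text
[0.5841, -0.3451, 0.1871] [-0.90938116  0.02792795 -1.9517855 ]
3 rows of [3.81, 0.25, 10.9, 0.05, -0.18, 0.03, 5] z mid [ 0.584 -0.345  0.17 ]
wrist 3748 dir [0.004 0.    1.   ] mean [ 0.5711 -0.3441  0.1566] zmin 0.1014 xy at foot [ 0.5709 -0.3441]
```

In the well with no contact force. Lowering, releasing and retreating.

Emit:
play_rows(commands=[3.8,0,10.9,0,0,0,5,3.8,0,10.9,0,0,0,5,3.8,0,10.9,0,0,0,5,0,0,0,0,0,0,5,0,0,0,0,0,0,20,0,0,0,0,0,0,34,0,0,0,0,0,0,34,0,0,0,0,0,0,34])

```text
t: 35.5
position: [0.5864, -0.3458, 0.1564]
ee_rot: [0.178, 0.065, 0.982, -0.011]
wrist_force: [-0.6, 0.9, -0.2]
gripper_width: 0.0342
```

Emit:
play_rows(commands=[0,0,-10,0,0,0,34,0,0,-20,0,0,0,34,0,0,-30,0,0,0,34,0,0,-30,0,0,0,34,0,0,-30,0,0,0,34,0,0,-30,0,0,0,34,0,0,0,0,0,0,34])

```text
t: 36.2
position: [0.5347, -0.3403, 0.3035]
ee_rot: [0.183, 0.064, 0.981, -0.013]
wrist_force: [0.2, -0.3, 1.4]
gripper_width: 0.0343
```

```bash
cat >> stickchk.py <<'E'
def inwell():
    p,d,K,E=look("wrist"); print("landmark",lm("stick0","wrist",E),lm("holder","wrist",E)); 
    for n in ("wrist","side"):
        p,d,K,E=look(n); C=cloud(d,K,E); q=C[(d>0)]
        for w in WELL:
            m=(np.linalg.norm(q[:,:2]-WELL[w][:2],axis=1)<.03)&(q[:,2]>.1)&(q[:,2]<.25); z=q[m]
            if len(z)>10: print(n,w,len(z),"top z",np.percentile(z[:,2],[95,99]).round(4),"mean",z.mean(0).round(4))
E
python3 - <<'E'
from stickchk import *
A=pose();print(np.round(A,4).tolist())
inwell()
M=frame([.55,.05,.36],100); plan(A,M,34,35); B=pick(GB,.10); N=pick(GB,.2); plan(M,N,34,35); plan(N,B,34)
E
```

```text
[[-0.9249, 0.1305, 0.3571, 0.5347], [0.1209, 0.9914, -0.0492, -0.3403], [-0.3604, -0.0023, -0.9328, 0.3035], [0.0, 0.0, 0.0, 1.0]]
landmark [([0.7799, -0.0074, 0.0074], 0.72)] [([0.5876, -0.2951, 0.0174], 0.63)]
wrist - 1481 top z [0.1907 0.1912] mean [ 0.5737 -0.3424  0.1603]
side - 172 top z [0.1862 0.1896] mean [ 0.5789 -0.3369  0.1477]
12 rows of [-2.57, 32.54, -4.67, -0.28, 1.75, -1.44, 34] z mid [ 0.554 -0.146  0.333]
13 rows of [-17.89, 28.98, 1.95, 0.22, 1.14, -1.66, 34] z mid [0.614 0.261 0.34 ]
3 rows of [0.0, -0.0, 33.33, -0.0, -0.0, 0.0, 34] z mid [0.623 0.472 0.256]
```

Stick A stands on its well floor: its top is at 0.190 m, as expected. Now stick B.

Emit:
play_rows(commands=[-2.6,32.5,-4.7,-0.28,1.75,-1.44,34,-2.6,32.5,-4.7,-0.28,1.75,-1.44,34,-2.6,32.5,-4.7,-0.28,1.75,-1.44,34,-2.6,32.5,-4.7,-0.28,1.75,-1.44,34,-2.6,32.5,-4.7,-0.28,1.75,-1.44,34,-2.6,32.5,-4.7,-0.28,1.75,-1.44,34,-2.6,32.5,-4.7,-0.28,1.75,-1.44,34,-2.6,32.5,-4.7,-0.28,1.75,-1.44,34,-2.6,32.5,-4.7,-0.28,1.75,-1.44,34,-2.6,32.5,-4.7,-0.28,1.75,-1.44,34])

```text
t: 37.45
position: [0.5541, -0.0132, 0.3444]
ee_rot: [0.024, -0.063, 0.998, 0.001]
wrist_force: [1.0, -0.5, 1.1]
gripper_width: 0.0345
```

Emit:
play_rows(commands=[-2.6,32.5,-4.7,-0.28,1.75,-1.44,34,-2.6,32.5,-4.7,-0.28,1.75,-1.44,34,-17.9,29,2,0.22,1.14,-1.66,34,-17.9,29,2,0.22,1.14,-1.66,34,-17.9,29,2,0.22,1.14,-1.66,34,-17.9,29,2,0.22,1.14,-1.66,34,-17.9,29,2,0.22,1.14,-1.66,34,-17.9,29,2,0.22,1.14,-1.66,34,-17.9,29,2,0.22,1.14,-1.66,34,-17.9,29,2,0.22,1.14,-1.66,34])

```text
t: 38.45
position: [0.623, 0.3129, 0.3259]
ee_rot: [-0.084, -0.202, 0.976, -0.019]
wrist_force: [-0.5, -0.1, 0.2]
gripper_width: 0.034
```

Emit:
play_rows(commands=[-17.9,29,2,0.22,1.14,-1.66,34,-17.9,29,2,0.22,1.14,-1.66,34,-17.9,29,2,0.22,1.14,-1.66,34,-17.9,29,2,0.22,1.14,-1.66,34,-17.9,29,2,0.22,1.14,-1.66,34,0,0,0,0,0,0,34,0,0,0,0,0,0,34])

```text
t: 39.15
position: [0.6337, 0.4807, 0.2946]
ee_rot: [-0.133, -0.272, 0.953, -0.033]
wrist_force: [1.0, 0.2, 0.8]
gripper_width: 0.0339
```

Run:
```python
from h import *
A=pose();print(np.round(A,4).tolist(),ctrl.sense()['qpos'])
p,d,K,E=look("wrist"); C=cloud(d,K,E)
for r in nets.cut_out("stick0","wrist"):
    m=cv2.erode((r["mask"]&(d>0)).astype(np.uint8),np.ones((3,3)))>0; q=C[m]
    if len(q)<30 or p[m].mean(0)[2]>p[m].mean(0)[0]: continue
    t=(q-GB)@a0; print(len(q),"lat vs GB",((np.median(q,0)-GB)@lat).round(4),"t range",t.min(),t.max(),"normal off",np.median((q-GB)@np.cross(lat,a0)))
B=pick(GB,.07); plan(A,B,34,30); plan(B,pick(GB),34,18)
```

```text
[[-0.8168, -0.5267, -0.2353, 0.6337], [-0.5089, 0.85, -0.136, 0.4807], [0.2716, 0.0087, -0.9624, 0.2946], [0.0, 0.0, 0.0, 1.0]] [ 0.82017422  0.9085506   1.11641627 -0.089124   -2.04087206 -1.86496003]
1318 lat vs GB 0.0014 t range -0.12901071904973346 0.029160478960361506 normal off -0.007960821782952352
8123 lat vs GB -0.2329 t range -0.19436429398614002 -0.05803713237107235 normal off -0.11342111797730417
5 rows of [0.42, -0.59, 24.25, 0.09, -0.15, 0.05, 34] z mid [0.619 0.471 0.236]
4 rows of [0.0, -0.0, 17.5, -0.0, -0.0, 0.0, 34] z mid [0.598 0.456 0.144]
```

Emit:
play_rows(commands=[0.4,-0.4,24.2,0,-0.15,0,34,0.4,-0.4,24.2,0,-0.15,0,34,0.4,-0.4,24.2,0,-0.15,0,34,0.4,-0.4,24.2,0,-0.15,0,34,0.4,-0.4,24.2,0,-0.15,0,34,0,0,17.5,0,0,0,34,0,0,17.5,0,0,0,34,0,0,17.5,0,0,0,34,0,0,17.5,0,0,0,34,0,0,0,0,0,0,34])

```text
t: 40.25
position: [0.5896, 0.4501, 0.1157]
ee_rot: [-0.125, -0.271, 0.954, -0.03]
wrist_force: [0.3, 0.5, 0.1]
gripper_width: 0.0339
```

Emit:
play_rows(commands=[0,0,0,0,0,0,10,0,0,0,0,0,0,5,0,0,0,0,0,0,5,0,0,0,0,0,0,5], force=40)

```text
t: 40.65
position: [0.5914, 0.4522, 0.1185]
ee_rot: [-0.123, -0.272, 0.954, -0.03]
wrist_force: [-1.2, -1.3, 5.9]
gripper_width: 0.0155
```

Run:
```python
from h import *
A=pose();print(np.round(A,4).tolist(),ctrl.sense()['gripper_width'],ctrl.sense()['wrist_force']); np.save("pickB.npy",A)
B=A.copy(); B[:3,3]=[.58,.44,.34]; plan(A,B,5,25)
C=place(A,GB,'+',.20,.132); print(np.round(C,3).tolist()); 
M=C.copy(); M[:3,3]=[.55,.10,.37]; plan(B,M,5,35,5); plan(M,C,5,35)
```

```text
[[-0.8224, -0.5257, -0.2176, 0.5914], [-0.5111, 0.8506, -0.1234, 0.4522], [0.2499, 0.0097, -0.9682, 0.1185], [0.0, 0.0, 0.0, 1.0]] 0.015536964186932423 [-1.17574286 -1.33171877  5.89282312]
9 rows of [7.89, -0.24, -23.39, -0.0, -0.0, 0.0, 5] z mid [0.586 0.446 0.229]
[[-0.925, 0.129, 0.357, 0.596], [0.123, 0.992, -0.04, -0.246], [-0.359, 0.007, -0.933, 0.321], [0.0, 0.0, 0.0, 1.0]]
11 rows of [10.39, -30.05, -2.26, 0.22, -3.13, 3.61, 5] z mid [0.596 0.268 0.363]
11 rows of [-6.16, -30.64, 6.86, -0.0, 0.0, 0.0, 5] z mid [ 0.573 -0.073  0.346]
```

Emit:
play_rows(commands=[7.9,0,-23.4,0,0,0,5,7.9,0,-23.4,0,0,0,5,7.9,0,-23.4,0,0,0,5,7.9,0,-23.4,0,0,0,5,7.9,0,-23.4,0,0,0,5,7.9,0,-23.4,0,0,0,5,7.9,0,-23.4,0,0,0,5,7.9,0,-23.4,0,0,0,5,7.9,0,-23.4,0,0,0,5])

```text
t: 41.55
position: [0.5784, 0.4425, 0.3385]
ee_rot: [-0.124, -0.272, 0.954, -0.029]
wrist_force: [-0.0, -0.5, 0.2]
gripper_width: 0.015
```

Emit:
play_rows(commands=[10.4,-30,-2.3,0.22,-3.13,3.61,5,10.4,-30,-2.3,0.22,-3.13,3.61,5,10.4,-30,-2.3,0.22,-3.13,3.61,5,10.4,-30,-2.3,0.22,-3.13,3.61,5,10.4,-30,-2.3,0.22,-3.13,3.61,5,10.4,-30,-2.3,0.22,-3.13,3.61,5,10.4,-30,-2.3,0.22,-3.13,3.61,5,10.4,-30,-2.3,0.22,-3.13,3.61,5,10.4,-30,-2.3,0.22,-3.13,3.61,5,10.4,-30,-2.3,0.22,-3.13,3.61,5])

```text
t: 42.55
position: [0.5606, 0.1309, 0.3697]
ee_rot: [0.156, 0.035, 0.987, -0.01]
wrist_force: [-0.2, -1.0, -0.1]
gripper_width: 0.0157
```

Run:
```python
from h import *
A=pose();print(np.round(A[:3,3],4).tolist(),ctrl.sense()['gripper_width'])
P=np.load("pickB.npy"); C=place(P,GB,'+',.20,.132); plan(A,C,5,35)
```

```text
[0.5606, 0.1309, 0.3697] 0.015657135130161714
11 rows of [-4.72, -33.75, 6.37, 0.02, -0.28, 0.31, 5] z mid [ 0.581 -0.057  0.346]
```

Emit:
play_rows(commands=[-4.7,-33.7,6.4,0,-0.28,0.31,5,-4.7,-33.7,6.4,0,-0.28,0.31,5,-4.7,-33.7,6.4,0,-0.28,0.31,5,-4.7,-33.7,6.4,0,-0.28,0.31,5,-4.7,-33.7,6.4,0,-0.28,0.31,5,-4.7,-33.7,6.4,0,-0.28,0.31,5,-4.7,-33.7,6.4,0,-0.28,0.31,5,-4.7,-33.7,6.4,0,-0.28,0.31,5])

```text
t: 43.35
position: [0.5892, -0.1425, 0.3342]
ee_rot: [0.174, 0.055, 0.983, -0.008]
wrist_force: [1.1, -0.0, -0.3]
gripper_width: 0.0156
```

Emit:
play_rows(commands=[-4.7,-33.7,6.4,0,-0.28,0.31,5,-4.7,-33.7,6.4,0,-0.28,0.31,5,-4.7,-33.7,6.4,0,-0.28,0.31,5,0,0,0,0,0,0,5,6.2,0,15.8,0,0,0,5,6.2,0,15.8,0,0,0,5,6.2,0,15.8,0,0,0,5,6.2,0,15.8,0,0,0,5,0,0,0,0,0,0,5,0,0,0,0,0,0,5])

```text
t: 44.35
position: [0.5971, -0.243, 0.2532]
ee_rot: [0.181, 0.062, 0.981, -0.007]
wrist_force: [-0.0, -0.3, 0.2]
gripper_width: 0.0152
```

Run:
```python
from stickchk import *
A=pose();print(np.round(A[:3,3],4).tolist(),ctrl.sense()['qpos'])
P=np.load("pickB.npy"); D=place(P,GB,'+',.115,.132); print(D[:3,3]); plan(A,D,5,12); plan(A,place(P,GB,'+',.033,.132),5,12)
held("wrist"); held("side"); print(WELL['+'])
```

```text
[0.5971, -0.243, 0.2532] [-0.14270723  0.24454208 -0.18171044 -0.02004354 -0.7804033  -1.54271422]
[ 0.59603375 -0.24563156  0.23643048]
2 rows of [3.32, -1.46, 7.72, 0.08, -0.09, 0.13, 5] z mid [ 0.597 -0.244  0.245]
9 rows of [4.0, -0.39, 10.22, 0.02, -0.02, 0.03, 5] z mid [ 0.597 -0.244  0.204]
wrist 4357 dir [-0.004 -0.007  1.   ] mean [ 0.5862 -0.2419  0.2131] zmin 0.1359 xy at foot [ 0.5865 -0.2413]
side 251 dir [-0.005 -0.013  1.   ] mean [ 0.5927 -0.2373  0.1948] zmin 0.1339 xy at foot [ 0.593  -0.2364]
[ 0.592685 -0.245465  0.03    ]
```

Emit:
play_rows(commands=[1.5,-2.5,0,0,0,0,5,0,0,0,0,0,0,5,3.9,0,10.2,0,0,0,5,3.9,0,10.2,0,0,0,5,3.9,0,10.2,0,0,0,5,3.9,0,10.2,0,0,0,5,3.9,0,10.2,0,0,0,5,3.9,0,10.2,0,0,0,5,0,0,0,0,0,0,5])

```text
t: 45.35
position: [0.5938, -0.2448, 0.1839]
ee_rot: [0.179, 0.063, 0.982, -0.007]
wrist_force: [0.3, 0.7, -0.4]
gripper_width: 0.0153
```

Run:
```python
from stickchk import *
A=pose();print(np.round(A[:3,3],4).tolist(),ctrl.sense()['wrist_force'])
P=np.load("pickB.npy"); plan(A,place(P,GB,'+',.033,.132),5,12)
held("wrist")
```

```text
[0.5938, -0.2448, 0.1839] [ 0.25587125  0.65583283 -0.35964677]
3 rows of [2.74, -0.27, 9.45, 0.06, -0.16, 0.06, 5] z mid [ 0.595 -0.245  0.169]
wrist 3712 dir [ 0.    -0.008  1.   ] mean [ 0.5827 -0.2437  0.1543] zmin 0.1016 xy at foot [ 0.5827 -0.2432]
```

Emit:
play_rows(commands=[3.4,-0.3,9.4,0,0,0,5,3.4,-0.3,9.4,0,0,0,5,3.4,-0.3,9.4,0,0,0,5,0,0,0,0,0,0,5,0,0,0,0,0,0,20,0,0,0,0,0,0,34,0,0,0,0,0,0,34,0,0,0,0,0,0,34])

```text
t: 46.2
position: [0.5956, -0.2458, 0.1571]
ee_rot: [0.181, 0.062, 0.981, -0.007]
wrist_force: [-0.3, -0.0, 0.5]
gripper_width: 0.0339
```

Emit:
play_rows(commands=[0,0,-10,0,0,0,34,0,0,-20,0,0,0,34,0,0,-30,0,0,0,34,0,0,-30,0,0,0,34,0,0,-30,0,0,0,34,0,0,-30,0,0,0,34,0,0,-20,0,0,0,34,0,0,0,0,0,0,34])

```text
t: 47.0
position: [0.5356, -0.24, 0.3207]
ee_rot: [0.185, 0.062, 0.981, -0.008]
wrist_force: [-0.3, -0.4, -0.6]
gripper_width: 0.034
```

Run:
```python
from stickchk import *
from pegchk import fitcup
A=pose();print(np.round(A[:3,3],4).tolist())
inwell()
p,d,K,E=look("wrist","w12.png"); C=cloud(d,K,E); X,Y,Z=C[...,0],C[...,1],C[...,2]
m=(abs(X-.585)<.09)&(abs(Y+.295)<.14)&(Z>.026)&(Z<.036); print("plate z",np.median(Z[m]),cv2.minAreaRect((C[cv2.morphologyEx(m.astype(np.uint8),cv2.MORPH_OPEN,np.ones((5,5)))>0][:,:2]*1000).astype(np.float32)))
for n in("side","top"):
    p,d,K,E=look(n,f"{n}12.png"); C=cloud(d,K,E); fitcup(C,0); fitcup(C,2); print(n,lm("cup0",n,E),lm("stick0",n,E))
cv2.imwrite("pics/f.png",np.hstack([cv2.resize(cv2.imread("pics/side12.png")[100:400,150:550],(400,300)),cv2.resize(cv2.imread("pics/w12.png"),(400,300))]))
```

```text
[0.5356, -0.24, 0.3207]
landmark [([0.781, -0.004, 0.0105], 0.77)] [([0.5876, -0.2981, 0.0201], 0.67)]
wrist - 1749 top z [0.1905 0.191 ] mean [ 0.5754 -0.3391  0.1573]
wrist + 1309 top z [0.1907 0.1913] mean [ 0.5853 -0.2442  0.1601]
side - 169 top z [0.1878 0.1887] mean [ 0.5788 -0.336   0.1477]
side + 187 top z [0.1869 0.1889] mean [ 0.59   -0.2398  0.1478]
plate z 0.03012740786047538 ((584.7650146484375, -295.63134765625), (200.1616973876953, 66.96875762939453), 82.12107849121094)
peg 0 736 med 0.0011312069135441805 origin [ 0.6167 -0.0427  0.0776] tilt 0.28750967374833375 d floor-tip 0.001700041089498962 tip z 0.06590343896162318
peg 2 924 med 0.0009636936716781047 origin [0.6045 0.1567 0.0776] tilt 0.27110035044760367 d floor-tip 0.001766356192283595 tip z 0.06560189548405596
side [([0.6203, -0.0438, 0.0771], 0.86), ([0.6045, 0.1592, 0.0744], 0.67), ([0.586, -0.29, 0.0188], 0.26)] [([0.781, -0.0009, 0.0051], 0.75), ([0.5266, 0.5988, 0.0017], 0.62)]
peg 0 408 med 0.0006350574935115039 origin [ 0.6161 -0.0413  0.0793] tilt 0.28124377124761984 d floor-tip 0.0013087412658236994 tip z 0.06414808152736032
peg 2 601 med 0.0007165232354234356 origin [0.6038 0.1582 0.0795] tilt 0.2701740846231719 d floor-tip 0.00278107170389374 tip z 0.06353370247043753
top [([0.6177, -0.0394, 0.0799], 0.92), ([0.6037, 0.1584, 0.0799], 0.75)] [([0.5273, 0.5985, 0.0138], 0.67), ([0.1913, 0.2974, 0.0117], 0.6), ([0.7833, -0.0067, 0.005], 0.5)]
```

View pics/f.png

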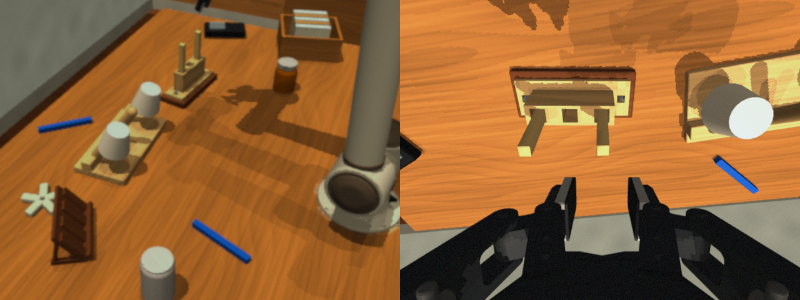

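The final view shows both cups hung, both sticks upright and the rest empty. Neither camera shows a third cup or stick.

```bash
python3 -c "
from cell import ctrl
print(ctrl.job_done())"
```

```text
the job is handed in; nothing more can be done
None
```

The job is done and handed in at about 47 s of the 210 s allowed. The hand-in gives no verdict, so what follows is from my own last checks.

- **Holder:** I lowered it over both pins. Its plate top reads 30.1 mm, so it lies flush, and it is centred to about 1 mm and aligned with the base board.
- **Cups:** Only two were present. They hang on the two outer pegs, with their inner floors about 1–3 mm from the peg tips and a tilt of about 0.28 rad.
- **Sticks:** Only two pale ones were present. They stand in the two outer wells with their tops at about 190 mm, which puts their feet on the well floors. I left the blue look-alikes alone.
- **Jar, can and starfish:** I did not reach for any of them. I last measured the jar and can after hanging the cups, and they had not moved. I did not measure the starfish again at the end, but it showed no sign of being disturbed in the last picture.

Two things did not go as planned:
- **Wrist limit:** The wrist joint reached its end stop at the full 35° peg angle, so I slid the cups on at about 25° instead.
- **Stick detector:** In the last pictures it reported only the blue bars, so the stick check rests on the depth readings and the final view.

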